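# Tidy the wash-out bench: four things to their mats

## Task

Tidy up the wash-out bench: stand the blue-lidded jar in the blue ring and the orange-lidded jar in the orange ring, lay the cork sanding block in the black rectangle, and put the wooden scrub brush, bristles down, in the long black outline with round ends. Each must end up centred within its outline and lined up with it (either way round), set down and not dropped. Do not shift the little white dish or the amber ink bottle that stand among them.

Things in the scene. Friction and masses are not known exactly. Their poses are not given: they have to be found in the camera images.
- jar_blue_mid (a point): White pigment jar with a blue lid and blue band. Loose, stands upright, a plain cylinder 50 mm in diameter and 65 mm high including the lid, about 0.14 kg. This point is on its axis, half-way up (32.5 mm above its foot); z is the jar's axis, up. Turning it about z does not matter.
- jar_orange_mid (a point): White pigment jar with an orange lid and orange band. Loose, stands upright, a plain cylinder 50 mm in diameter and 65 mm high including the lid, about 0.14 kg. This point is on its axis, half-way up (32.5 mm above its foot); z is the jar's axis, up. Turning it about z does not matter.
- block_mid (a point): Cork sanding block with a dark sole, loose, a plain box 80 mm (x) by 50 mm (y) by 40 mm high, about 0.11 kg, lying on its sole. This point is its centre, 20 mm above its underside; x runs along its length, y across it, z up.
- brush_mid (a point): Wooden scrub brush, bristles down, loose, 110 mm long (x) with round ends, 40 mm wide (y), 38 mm high, about 0.12 kg: the wooden back is the upper 22 mm, the cream bristles under it (stiff, set in 3 mm from the wood's sides) the lower 16 mm; one small black dot on the top near one end. This point is its centre, 19 mm above its underside; x runs along its length, y across it, z up.
- mat_blue: Round white mat, 94 mm in diameter, with a blue ring 74 mm inside and 88 mm outside diameter: place of the blue-lidded jar. Fixed to the bench, 3 mm thick; origin at the centre of its underside, z up. 
- mat_orange: Round white mat, 94 mm in diameter, with an orange ring 74 mm inside and 88 mm outside diameter: place of the orange-lidded jar. Fixed to the bench, 3 mm thick; origin at the centre of its underside, z up. 
- mat_block: White mat, 114 mm (x) by 84 mm (y), with a black rectangular outline 100 by 70 mm inside: place of the sanding block, its length along the mat's x. Fixed to the bench, 3 mm thick; origin at the centre of its underside, z up. 
- mat_brush: White mat, 144 mm (x) by 74 mm (y), with a black outline with round ends, 130 by 60 mm inside: place of the scrub brush, its length along the mat's x. Fixed to the bench, 3 mm thick; origin at the centre of its underside, z up. 
- dish: Bystander: little white ceramic bowl, 60 mm in diameter, 30 mm high, loose; origin at the centre of its underside, z up. To be left where it is.
- ink: Bystander: amber glass ink bottle with a black cap, 42 mm in diameter, 62 mm high, loose; origin at the centre of its underside, z up. To be left where it is. (A steel weight with a knob, 54 mm in diameter and 44 mm high, stands loose among the things too, 0.11 m or more from the centre of each; it is not listed.)
There are look-alikes about, which are no part of the job. Of the things that look like the part that bears jar_blue_mid, take the one that is farthest from the robot's base at the start.

How it is judged:
By the outcome, as a careful person would: the job done as asked, in the order asked, and still so for the second after the job is handed in, with the robot touching nothing.
It also fails if it takes over 112 s, if anything falls off the work surface, if the arm or the gripper's body presses on something with over 40 N, if the wrist force passes 120 N, or if a joint passes its speed limit or range.

## Robot

A 6-joint arm with a two-finger parallel gripper is mounted at the origin on the work surface. World frame = base frame: x ahead of the robot, y to its left, z up, the work surface at z = 0. Lengths are in m, angles in rad, forces in N, time in s.
With the tool pointing down it reaches from about 0.35 to 0.925 m from the base axis. Payload 6.4 kg.
Tool frame: the origin (TCP) lies where the fingers leave the gripper's body, on its centre line; the fingertips stand 73 mm ahead of it and the grasp point (between the pads) lies 54 mm ahead of it (arm.tcp_to_tips is the distance from the TCP to the fingertips, in m); x points along the fingers, y is the direction in which the jaws open and shut, and the axes are right-handed (so a half turn about x gives the same grasp; the last joint's range is limited). The gripper opens to 85 mm and grips with 20 to 120 N. Pads are 22 mm wide; open, the fingers measure 114 mm over their backs; the gripper's body (76 mm by 85 mm) begins 54 mm behind the grasp point. The pads swing forward as they close: fully open they stand 13 mm farther back than shut.
Start: joints at [-1.467, 0.245, 1.558, -0, 1.339, -0.174], TCP at [0.178, -0.625, 0.304] pointing down, gripper open.
Joint ranges: [-3.13, 3.13], [-1.02, 2.26], [0.13, 2.54], [-0.95, 4.09], [0.21, 2.88], [-2.74, 2.74]. Speed limits (rad/s): [2.57, 2.57, 3.14, 3.14, 3.14, 3.14].

## Interface

Orientations are given as a unit quaternion [w, x, y, z].
In Python, from bench import arm, optics gives the robot as it stands.
- The arm moves only by the tool send_rows, never from a script. Its argument "plan" is a list of rows, each an object with "delta_pos": the shift along the world's x, y, z in mm, a list of three; "delta_rot": the turn, a rotation vector about the world's x, y, z in rad, a list of three; "fingers": the gripper's target within -1 to 1 (fully open at 1, half-way at 0, shut at -1). A call has 1 to 5 rows; each row shifts and turns the commanded pose from where the row before left it; what a row does not reach is not made up. A row lasts 1/8 s, in which the tool goes at most 62.5 mm and 10.7 degrees, less where a joint would pass 70% of its speed; a pose out of reach is approached as far as the arm can. A call with a gripper value outside its range is refused whole. The fingers move at their own pace and stop on an object; "grip_force" is the grip in N (left out, the last holds). Time passes only in rows, so rows that do not move let the fingers close. It gives the time, the measured TCP pose, the force and the opening at its end, in the units of the state.
- arm.get_obs(): the state, without advancing time (a new reading comes with each control period).
- optics.camera(name): name is "side" or "top" or "wrist"; returns a dict with "pixels" (400x640x3 uint8, blue, green, red), "fx", "fy", "cx", "cy" (pixels), "rvec" (rotation vector, rad) and "tvec" (3), from world to camera coordinates, as OpenCV has them. Camera axes: x right, y down, z forward; pixel columns grow to the right and rows downward; lengths in m; the calibration is good to about 2 mm. A picture is of the moment at which its call begins. There is no depth.
- arm.job_done(): hands the job in, once; it reports no verdict.
Trained networks look in a picture, given as the dict that the camera call returned (one of the last four; its "shot" number tells which), for a name from the list of things; names that differ only in an ending like _2 or _b are one class to them, and where a whole thing is asked for, a point or a joint stands for the part that bears it (a point fixed in the world has none). Each returns a list of dicts, best first, with "p" (0 to 1); they miss things now and then, are a little off and sometimes report something else, mostly with a low value. They report only what shows in the picture. A call takes as long as a camera call. They do not tell look-alikes from the thing itself.
- optics.boxes_of(picture, target): "xy" ([column, row] in pixels, amid what is visible of it).
- optics.place_of(picture, target): "xy" ([column, row] in pixels: a listed point, or the origin of a listed thing).
The state is a dict: "time_s": time; "joints": joint angles; "dq": joint speeds; "tau": joint torques, N m; "ee_pos": TCP position; "tcp_rot": TCP orientation; "ft_force": force on the tool from outside, world axes, zero at the start; "moment": the same for the moment, N m; "grip_width": opening from 0.0 (shut) to 1.0 (fully open).
Only numpy, scipy, OpenCV 4.12 (cv2) and the standard library are available. Lean on these libraries where they do the work, as an engineer would, in place of code of your own. Each camera call takes 0.05 s, during which the arm holds its last target.

## Working session

There is one attempt and no reset: what is moved stays moved. The work goes in short steps, Python scripts to look and compute and a tool call to move; the robot and the scene stay as the last step left them, time stands still between calls to the robot, and variables do not carry over. Pictures are saved under pics/ and viewed, and the job is handed in when it is done.

Besides the shell and the picture viewer there is one more tool, called after "Emit:" as name([rows], argument=value, ...), one row to a line, values as JSON. send_rows: Moves the arm, as the interface text tells. Its arguments: {"type":"object","properties":{"plan":{"type":"array","items":{"type":"object","properties":{"delta_pos":{"type":"array","items":{"type":"number"}},"delta_rot":{"type":"array","items":{"type":"number"}},"fingers":{"type":"number"}}}},"grip_force":{"type":"number"}},"required":["plan"]}

```bash
mkdir -p pics; ls; cat > h.py <<'E'
import numpy as np, cv2
from bench import arm, optics
def save(p,n): cv2.imwrite('pics/'+n+'.png',p['pixels'])
def K(p): return np.array([[p['fx'],0,p['cx']],[0,p['fy'],p['cy']],[0,0,1.]])
def pose(p):
    R=cv2.Rodrigues(np.array(p['rvec'],float))[0]; return R,np.array(p['tvec'],float).ravel()
def ray(p,xy):
    R,t=pose(p); d=R.T@np.linalg.inv(K(p))@np.array([xy[0],xy[1],1.]); return -R.T@t,d
def atz(p,xy,z):
    c,d=ray(p,xy); return c+d*(z-c[2])/d[2]
def tri(obs):
    A=np.zeros((3,3));b=np.zeros(3)
    for p,xy in obs:
        c,d=ray(p,xy); d=d/np.linalg.norm(d); M=np.eye(3)-np.outer(d,d); A+=M;b+=M@c
    x=np.linalg.solve(A,b); 
    res=[np.linalg.norm((np.eye(3)-np.outer(d/np.linalg.norm(d),d/np.linalg.norm(d)))@(x-c)) for c,d in [ray(p,q) for p,q in obs]]
    return x,res
def proj(p,X):
    return cv2.projectPoints(np.array(X,float).reshape(-1,3),np.array(p['rvec'],float),np.array(p['tvec'],float),K(p),None)[0].reshape(-1,2)
E
python3 - <<'E'
from h import *
o=arm.get_obs();print(o['time_s'],o['ee_pos'],o['tcp_rot'],o['grip_width'])
for n in ['top','side','wrist']:
    p=optics.camera(n);save(p,n+'0');R,t=pose(p);print(n,-R.T@t,R[2],p['fx'])
    for q in ['jar_blue_mid','jar_orange_mid','block_mid','brush_mid','mat_blue','mat_orange','mat_block','mat_brush','dish','ink']:
        r=optics.place_of(p,q); print(q,[(np.round(a['xy'],1).tolist(),round(a['p'],2)) for a in r][:4])
print(arm.get_obs()['time_s'])
E
```

```text
pics
0.0 [ 0.17818987 -0.62464859  0.3027729 ] [ 0.09719983  0.70032443  0.09858661 -0.70027035] 0.9991602064353969
top [ 0.33769816 -0.0109853   1.46975127] [ 0.1252735  -0.00200333 -0.99212022] 500.04392388286624
jar_blue_mid [([465.6, 245.0], 0.74), ([365.3, 160.8], 0.71), ([352.8, 267.4], 0.65), ([388.1, 268.3], 0.52)]
jar_orange_mid [([424.5, 252.7], 0.53)]
block_mid [([286.4, 217.1], 0.85), ([357.5, 219.1], 0.4)]
brush_mid [([455.5, 197.9], 0.76), ([355.8, 218.6], 0.23)]
mat_blue [([277.7, 155.4], 0.59)]
mat_orange [([186.0, 195.9], 0.78)]
mat_block [([222.5, 249.5], 0.76)]
mat_brush [([359.2, 217.9], 0.86), ([363.4, 158.8], 0.58)]
dish [([325.1, 184.0], 0.53)]
ink [([242.1, 198.0], 0.59)]
side [0.31083432 1.0287918  0.82510538] [ 0.1394786  -0.80718031 -0.57359016] 486.45613705022885
jar_blue_mid [([377.1, 153.3], 0.84), ([282.5, 189.8], 0.75), ([391.1, 186.9], 0.73), ([388.7, 206.8], 0.68)]
jar_orange_mid [([376.3, 174.2], 0.92)]
block_mid [([329.0, 254.3], 0.84)]
brush_mid [([330.4, 159.8], 0.76)]
mat_blue [([254.4, 259.7], 0.74), ([298.8, 230.8], 0.74)]
mat_orange [([271.9, 348.8], 0.93), ([331.3, 161.8], 0.69)]
mat_block [([352.9, 321.0], 0.66)]
mat_brush [([340.5, 211.7], 0.68), ([324.7, 253.4], 0.68)]
dish [([302.3, 227.5], 0.72), ([285.9, 189.9], 0.26)]
ink [([298.2, 294.8], 0.96)]
wrist [ 0.24153376 -0.60706223  0.37385976] [-0.24856699 -0.0693448  -0.96612926] 357.9916181967353
jar_blue_mid []
jar_orange_mid []
block_mid []
brush_mid []
mat_blue []
mat_orange []
mat_block []
mat_brush []
dish []
ink []
1.65
```

View pics/top0.png

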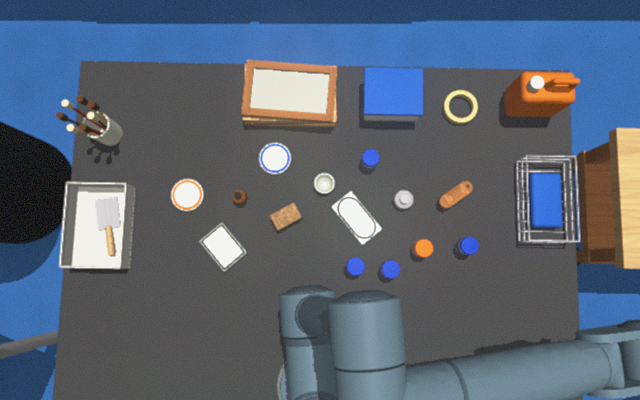

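View pics/side0.png

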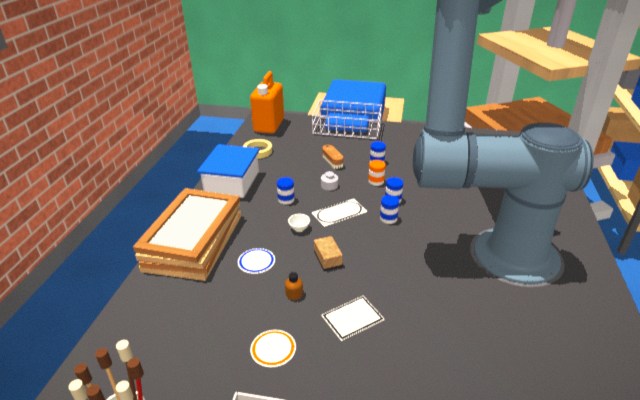

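View pics/wrist0.png

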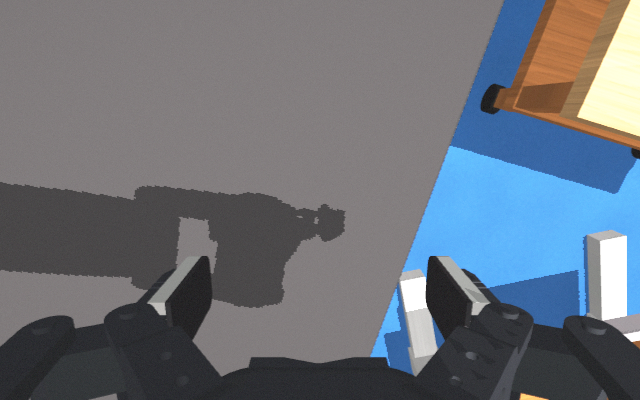

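```bash
python3 - <<'E'
from h import *
import pickle
T=optics.camera('top');S=optics.camera('side');pickle.dump((T,S),open('ts.pkl','wb'))
D={'jb1':((365.3,160.8),(282.5,189.8)),'jb2':((465.6,245),(377.1,153.3)),'jb3':((352.8,267.4),(388.7,206.8)),'jb4':((388.1,268.3),(391.1,186.9)),
'jo':((424.5,252.7),(376.3,174.2)),'block':((286.4,217.1),(329,254.3)),'brush':((455.5,197.9),(330.4,159.8)),
'mblue':((277.7,155.4),(254.4,259.7)),'mor':((186,195.9),(271.9,348.8)),'mblk':((222.5,249.5),(352.9,321)),'mbr':((359.2,217.9),(340.5,211.7)),
'dish':((325.1,184),(302.3,227.5)),'ink':((242.1,198),(298.2,294.8))}
for k,(a,b) in D.items():
    x,r=tri([(T,a),(S,b)]); print(k,np.round(x,4),np.round(r,4)[0],'r',round(float(np.hypot(x[0],x[1])),3))
print('knob',atz(T,(403,198),.03))
for n,c in(('a',(370,158)),('b',(468,246))):
    pass
c=T['pixels'][110:300,240:500];cv2.imwrite('pics/crop0.png',cv2.resize(c,None,fx=3,fy=3,interpolation=cv2.INTER_CUBIC))
E
```

```text
jb1 [ 0.6492 -0.1243  0.0416] 0.0041 r 0.661
jb2 [ 0.4047 -0.4164  0.0307] 0.0018 r 0.581
jb3 [ 0.3382 -0.0921  0.0437] 0.0016 r 0.35
jb4 [ 0.3383 -0.1916  0.0465] 0.0023 r 0.389
jo [ 0.388  -0.3     0.0194] 0.0054 r 0.49
block [0.4764 0.1019 0.0133] 0.0024 r 0.487
brush [ 5.529e-01 -3.967e-01 -1.000e-04] 0.0058 r 0.68
mblue [ 0.6646  0.1348 -0.0063] 0.0021 r 0.678
mor [5.389e-01 4.027e-01 1.000e-04] 0.0014 r 0.673
mblk [ 0.3838  0.2894 -0.0096] 0.0022 r 0.481
mbr [ 0.4803 -0.1123 -0.0056] 0.0021 r 0.493
dish [ 0.5751 -0.0098  0.0015] 0.0059 r 0.575
ink [ 0.5294  0.2363 -0.0057] 0.0058 r 0.58
knob [ 0.53952692 -0.23642843  0.03      ]
```

View pics/crop0.png

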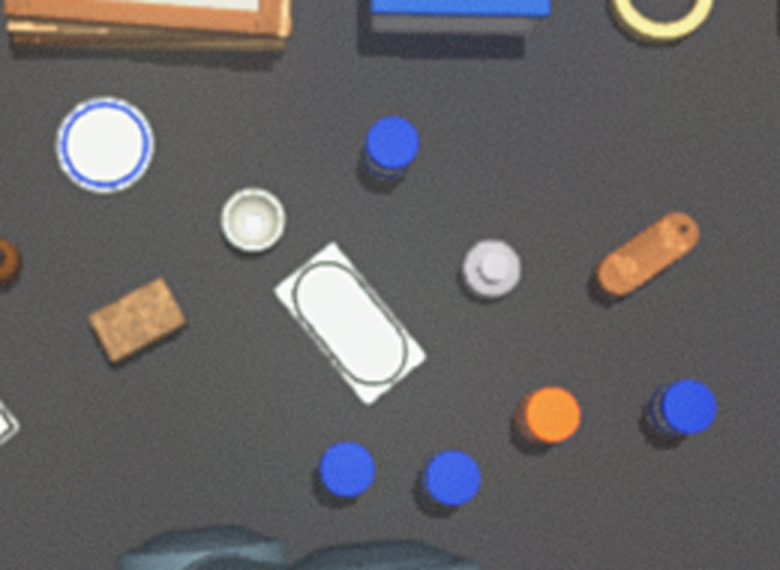

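Blue-lidded look-alikes are at top-view pixels (371,159), (469,246), (355,267) and (390,270). Their distances from the base are 0.66, 0.58, 0.35 and 0.39 m. The one at (371,159), side view (282,190), is the farthest, so it's the jar to move. The crop shows it standing between the dish and the steel weight. Next I'll get finer measurements by segmentation.

```bash
cat >> h.py <<'E'
def blob(mask,xy,rad=40):
    n,l,s,c=cv2.connectedComponentsWithStats(mask.astype(np.uint8))
    best=None
    for i in range(1,n):
        if s[i,4]<25: continue
        d=np.hypot(*(c[i]-np.array(xy)))
        if d<rad and (best is None or d<best[0]): best=(d,i)
    if best is None: return None
    m=(l==best[1]).astype(np.uint8)
    cn=max(cv2.findContours(m,cv2.RETR_EXTERNAL,cv2.CHAIN_APPROX_NONE)[0],key=cv2.contourArea)
    mf=np.zeros_like(m);cv2.drawContours(mf,[cn],-1,1,-1)
    ys,xs=np.nonzero(mf)
    return np.array([xs.mean(),ys.mean()]),len(xs),cn[:,0,:].astype(float)
def world_shape(p,cn,z):
    w=np.array([atz(p,q,z)[:2] for q in cn])*1000
    r=cv2.minAreaRect(w.astype(np.float32)); (c,(a,b),th)=r
    if a<b: a,b,th=b,a,th+90
    th=(th+90)%180-90
    return np.round(np.array(c),1),round(a,1),round(b,1),round(th,1)
def masks(p):
    im=cv2.GaussianBlur(p['pixels'],(3,3),0);h=cv2.cvtColor(im,cv2.COLOR_BGR2HSV);H,S,V=[h[...,i].astype(int) for i in range(3)]
    return dict(blue=(H>105)&(H<130)&(S>150)&(V>100),orange=(H>3)&(H<16)&(S>190)&(V>170),brown=(H>4)&(H<22)&(S>80)&(V>90),white=(S<60)&(V>140),notdark=(V>110))
E
python3 - <<'E'
from h import *
import pickle
T,S=pickle.load(open('ts.pkl','rb'))
m=masks(T)
for k,mk,xy,z in [('jb','blue',(371,157),.065),('jo','orange',(424,248),.065),('block','brown',(286,217),.04),('brush','brown',(456,195),.038),
 ('mblue','white',(275,158),.003),('mor','white',(187,195),.003),('mblk','white',(223,247),.003),('mbr','white',(357,218),.003),('dish','white',(324,184),.03)]:
    b=blob(m[mk],xy)
    if b is None: print(k,None);continue
    print(k,np.round(b[0],1),b[1],np.round(atz(T,b[0],z)[:2]*1000,1),*world_shape(T,b[2],z))
from scipy.spatial.transform import Rotation as Ro
o=arm.get_obs();q=o['tcp_rot'];print(Ro.from_quat([q[1],q[2],q[3],q[0]]).as_matrix().round(3))
E
```

```text
jb [370.3 157.1] 225 [ 651.  -137.3] [ 651.5 -136.4] 46.9 45.9 0.6
jo [428.  249.9] 36 [ 389.3 -301. ] [ 389.1 -301.4] 28.3 15.1 -38.6
block [285.4 216.3] 513 [478.5 103. ] [478.9 103.1] 81.7 53.1 -59.7
brush [455.3 194.3] 530 [ 552.2 -386.8] [ 552.7 -387.4] 112.9 43.0 -53.8
mblue [274.5 157.7] 477 [657.6 143.6] [658.1 143.7] 70.3 68.8 1.7
mor [186.5 194.3] 469 [541.8 400.3] [541.4 399.1] 71.3 68.8 -88.9
mblk [222.6 246.2] 1117 [390.8 286.7] [390.2 286.7] 116.3 85.8 41.9
mbr [356.3 217.4] 1314 [ 483. -103.] [ 483.2 -102.7] 149.2 79.4 40.0
dish [324.  182.7] 359 [580.1  -5.9] [579.3  -5.9] 59.1 58.4 1.1
[[ 0.     0.274 -0.962]
 [-0.    -0.962 -0.274]
 [-1.     0.    -0.   ]]
```

Emit:
send_rows([
  {"delta_pos": [40, 44, -5], "delta_rot": [0, 0, 0], "fingers": 1},
  {"delta_pos": [40, 44, -5], "delta_rot": [0, 0, 0], "fingers": 1},
  {"delta_pos": [40, 44, -5], "delta_rot": [0, 0, 0], "fingers": 1},
  {"delta_pos": [40, 44, -5], "delta_rot": [0, 0, 0], "fingers": 1},
  {"delta_pos": [40, 44, -5], "delta_rot": [0, 0, 0], "fingers": 1},
])

```text
time_s: 2.38
ee_pos: [0.3793, -0.4036, 0.279]
tcp_rot: [0.098, 0.7, 0.098, -0.7]
ft_force: [0.9, -0.5, 0.6]
grip_width: 0.999
```

Emit:
send_rows([
  {"delta_pos": [40, 44, 0], "delta_rot": [0, 0, 0], "fingers": 1},
  {"delta_pos": [40, 44, 0], "delta_rot": [0, 0, 0], "fingers": 1},
  {"delta_pos": [40, 44, 0], "delta_rot": [0, 0, 0], "fingers": 1},
  {"delta_pos": [40, 44, 0], "delta_rot": [0, 0, 0], "fingers": 1},
  {"delta_pos": [40, 44, 0], "delta_rot": [0, 0, 0], "fingers": 1},
])

```text
time_s: 3.0
ee_pos: [0.5794, -0.1835, 0.2792]
tcp_rot: [0.098, 0.7, 0.098, -0.7]
ft_force: [0.1, -0.4, -0.8]
grip_width: 1.001
```

```bash
python3 - <<'E'
from h import *
import pickle
p=optics.camera('wrist');save(p,'w1');pickle.dump(p,open('w1.pkl','wb'));print(proj(p,[[.651,-.137,.065],[.483,-.103,.003]]))
o=arm.get_obs();print(o['time_s'],o['ee_pos'])
E
```

```text
[[285.23792602  85.38215917]
 [218.09121438 243.84239671]]
3.05 [ 0.58255899 -0.1784684   0.27925828]
```

View pics/w1.png

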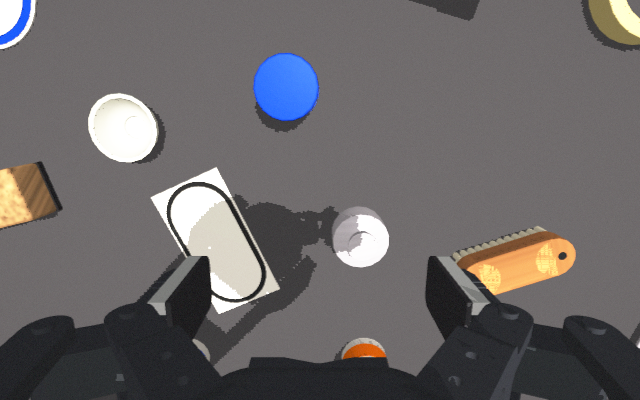

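Emit:
send_rows([
  {"delta_pos": [30, 20, -20], "delta_rot": [0, 0, 0], "fingers": 1},
  {"delta_pos": [20, 20, -20], "delta_rot": [0, 0, 0], "fingers": 1},
  {"delta_pos": [0, 0, 0], "delta_rot": [0, 0, 0], "fingers": 1},
])

```text
time_s: 3.42
ee_pos: [0.6281, -0.1435, 0.2367]
tcp_rot: [-0.098, -0.699, -0.099, 0.701]
ft_force: [0.5, -0.0, 0.5]
grip_width: 1.005
```

```bash
python3 - <<'E'
from h import *
import pickle
p1=pickle.load(open('w1.pkl','rb'))
p=optics.camera('wrist');save(p,'w2');pickle.dump(p,open('w2.pkl','wb'))
o=arm.get_obs();print(o['time_s'],o['ee_pos'])
e=proj(p,[[.651,-.137,.065]])[0];print(e)
b1=blob(masks(p1)['blue'],(286,87));b=blob(masks(p)['blue'],e)
print(b1[0],b1[1],b[0],b[1]);print(tri([(p1,b1[0]),(p,b[0])]));print(atz(p1,b1[0],.065),atz(p,b[0],.065),world_shape(p,b[2],.065))
m=masks(p1)
for k,mk,e in (('brush','brown',(515,262)),):
    bb=blob(m[mk],e);print(k,bb[0],world_shape(p1,bb[2],.038))
E
```

```text
3.475 [ 0.6280853  -0.1445979   0.23802691]
[319.42996869 169.76183775]
[285.6350199   86.68675384] 3518 [319.30480371 169.85101195] 4101
(array([ 0.65026747, -0.13713072,  0.06109821]), [np.float64(1.2452381589170247e-05), np.float64(1.2452381589153202e-05)])
[ 0.65017201 -0.13752371  0.065     ] [ 0.6509174  -0.13693492  0.065     ] (array([ 650.5, -136.9]), 49.2, 49.0, -74.0)
brush [520.34197557 261.51274909] (array([ 556.6, -384.5]), 107.0, 50.9, -54.5)
```

View pics/w2.png

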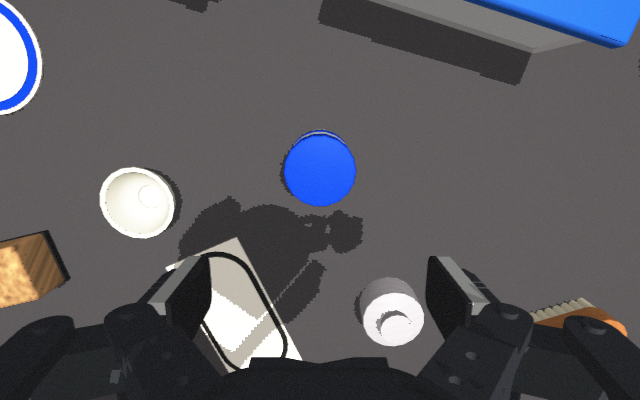

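The lid is centred at (319,170). That puts the jar at (0.651, -0.137) with its top at about 0.061–0.065, which matches the text. Descending now.

Emit:
send_rows([
  {"delta_pos": [22.5, 7.6, -20], "delta_rot": [0, 0, 0], "fingers": 1},
  {"delta_pos": [0, 0, -45], "delta_rot": [0, 0, 0], "fingers": 1},
  {"delta_pos": [0, 0, -45], "delta_rot": [0, 0, 0], "fingers": 1},
  {"delta_pos": [0, 0, -35], "delta_rot": [0, 0, 0], "fingers": 1},
  {"delta_pos": [0, 0, 0], "delta_rot": [0, 0, 0], "fingers": 1},
])

```text
time_s: 4.1
ee_pos: [0.6487, -0.1379, 0.0916]
tcp_rot: [-0.097, -0.699, -0.098, 0.702]
ft_force: [-0.4, -0.2, -0.3]
grip_width: 0.999
```

Emit:
send_rows([
  {"delta_pos": [0, 0, 0], "delta_rot": [0, 0, 0], "fingers": -1},
  {"delta_pos": [0, 0, 0], "delta_rot": [0, 0, 0], "fingers": -1},
  {"delta_pos": [0, 0, 0], "delta_rot": [0, 0, 0], "fingers": -1},
  {"delta_pos": [0, 0, 0], "delta_rot": [0, 0, 0], "fingers": -1},
  {"delta_pos": [0, 0, 0], "delta_rot": [0, 0, 0], "fingers": -1},
], grip_force=40)

```text
time_s: 4.72
ee_pos: [0.6523, -0.1382, 0.0969]
tcp_rot: [0.099, 0.702, 0.097, -0.699]
ft_force: [-1.6, -0.6, 5.7]
grip_width: 0.577
```

Emit:
send_rows([
  {"delta_pos": [0, 0, 0], "delta_rot": [0, 0, 0], "fingers": -1},
  {"delta_pos": [0, 0, 0], "delta_rot": [0, 0, 0], "fingers": -1},
])

```text
time_s: 4.97
ee_pos: [0.6523, -0.1382, 0.0969]
tcp_rot: [0.099, 0.702, 0.097, -0.699]
ft_force: [-1.2, 0.5, 7.0]
grip_width: 0.576
```

```bash
python3 - <<'E'
from h import *
p=optics.camera('side');o=arm.get_obs();print(o['time_s'],o['ee_pos'],o['ft_force'],o['grip_width'])
c=p['pixels'][120:270,210:400];cv2.imwrite('pics/s1.png',cv2.resize(c,None,fx=4,fy=4))
E
```

```text
5.025 [ 0.65227773 -0.13813437  0.0969019 ] [-1.03305121 -1.17834215  7.07368272] 0.5780064728362753
```

View pics/s1.png

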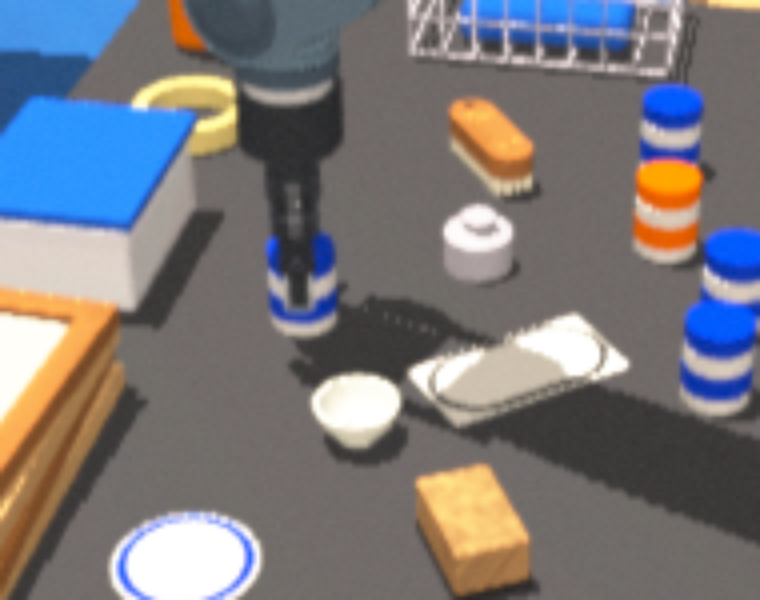

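Emit:
send_rows([
  {"delta_pos": [0, 0, 30], "delta_rot": [0, 0, 0], "fingers": -1},
  {"delta_pos": [0, 0, 50], "delta_rot": [0, 0, 0], "fingers": -1},
  {"delta_pos": [-10, 40, 40], "delta_rot": [0, 0, 0], "fingers": -1},
  {"delta_pos": [-20, 55, 0], "delta_rot": [0, 0, 0], "fingers": -1},
  {"delta_pos": [-20, 55, 0], "delta_rot": [0, 0, 0], "fingers": -1},
])

```text
time_s: 5.65
ee_pos: [0.6003, 0.0137, 0.2153]
tcp_rot: [0.098, 0.701, 0.097, -0.7]
ft_force: [0.1, 0.4, -2.1]
grip_width: 0.576
```

Emit:
send_rows([
  {"delta_pos": [-10, 50, 0], "delta_rot": [0, 0, 0], "fingers": -1},
  {"delta_pos": [0, 50, 0], "delta_rot": [0, 0, 0], "fingers": -1},
  {"delta_pos": [0, 0, 0], "delta_rot": [0, 0, 0], "fingers": -1},
])

```text
time_s: 6.02
ee_pos: [0.5901, 0.1155, 0.2144]
tcp_rot: [0.1, 0.7, 0.1, -0.7]
ft_force: [0.3, -0.1, -1.8]
grip_width: 0.578
```

```bash
python3 - <<'E'
from h import *
import pickle
p=optics.camera('wrist');save(p,'w3');pickle.dump(p,open('w3.pkl','wb'))
o=arm.get_obs();print(o['time_s'],o['ee_pos'],o['ft_force'],o['grip_width']);print(proj(p,[[.6576,.1436,.003]]))
E
```

```text
6.075 [0.59044911 0.11385378 0.21434167] [-0.47408646  0.42822431 -1.21831721] 0.5733489160145632
[[307.82327469  97.62506025]]
```

View pics/w3.png

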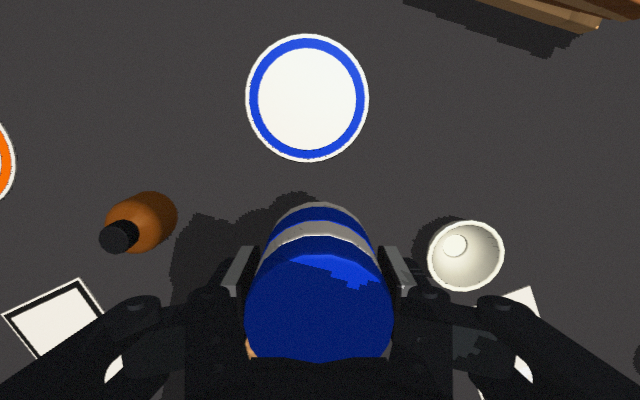

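```bash
cat >> h.py <<'E'
def matfit(p,xy,z=.003,thr=140):
    # outermost bright contour round xy -> world
    im=p['pixels'].max(2); m=(im>thr)
    b=blob(m,xy,60); 
    e=cv2.fitEllipse(b[2].astype(np.float32)); w=np.array([atz(p,q,z)[:2] for q in b[2]])*1000
    (c,r)=cv2.minEnclosingCircle(w.astype(np.float32))
    A=np.c_[2*w,np.ones(len(w))];s=np.linalg.lstsq(A,(w**2).sum(1),rcond=None)[0];R=np.sqrt(s[2]+s[0]**2+s[1]**2)
    return b[0],e[0],np.round(s[:2],1),round(float(R),1)
E
python3 - <<'E'
from h import *
import pickle
p=pickle.load(open('w3.pkl','rb'))
print(matfit(p,(307,97)))
tc=np.array([.5904,.1139,.2143]);zt=tc[2]-.032
im=p['pixels'].copy()
a=np.linspace(0,2*np.pi,60)
for dx,col in((0,(0,255,0)),(-.003,(0,0,255))):
    c=tc+np.array([dx,dx*.28,0]);
    for q in proj(p,np.c_[c[0]+.025*np.cos(a),c[1]+.025*np.sin(a),np.full(60,zt)]): cv2.circle(im,tuple(int(round(v)) for v in q),1,col,-1)
cv2.imwrite('pics/w3b.png',cv2.resize(im[180:400,180:460],None,fx=2.5,fy=2.5))
E
```

```text
(array([306.57714649,  97.4741784 ]), (306.5725402832031, 97.4732666015625), array([655.5, 144. ]), 46.5)
```

View pics/w3b.png

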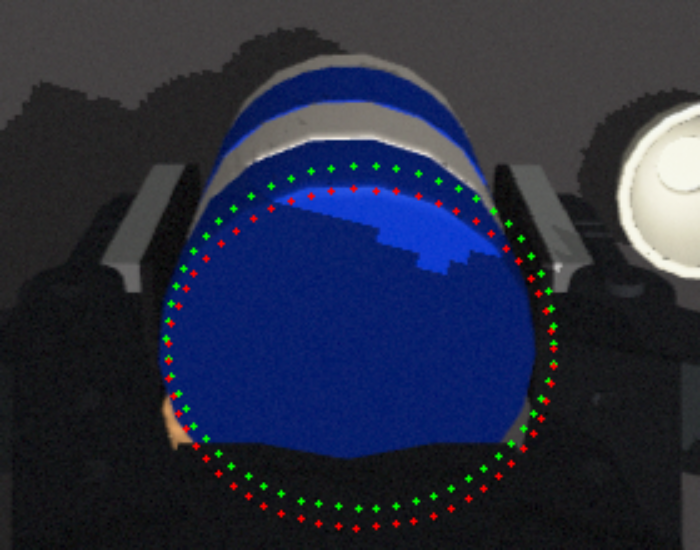

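Emit:
send_rows([
  {"delta_pos": [33, 15, 0], "delta_rot": [0, 0, 0], "fingers": -1},
  {"delta_pos": [33, 16, -20], "delta_rot": [0, 0, 0], "fingers": -1},
  {"delta_pos": [0, 0, -40], "delta_rot": [0, 0, 0], "fingers": -1},
  {"delta_pos": [0, 0, -35], "delta_rot": [0, 0, 0], "fingers": -1},
  {"delta_pos": [0, 0, -10], "delta_rot": [0, 0, 0], "fingers": -1},
])

```text
time_s: 6.7
ee_pos: [0.6553, 0.1421, 0.1059]
tcp_rot: [-0.097, -0.698, -0.097, 0.702]
ft_force: [-0.2, -0.6, -2.5]
grip_width: 0.577
```

Emit:
send_rows([
  {"delta_pos": [0, 0, -4], "delta_rot": [0, 0, 0], "fingers": -1},
  {"delta_pos": [0, 0, -4], "delta_rot": [0, 0, 0], "fingers": -1},
  {"delta_pos": [0, 0, 0], "delta_rot": [0, 0, 0], "fingers": -1},
])

```text
time_s: 7.08
ee_pos: [0.6573, 0.1434, 0.102]
tcp_rot: [0.098, 0.701, 0.098, -0.7]
ft_force: [-0.1, -0.1, -1.2]
grip_width: 0.578
```

Emit:
send_rows([
  {"delta_pos": [0, 0, -2], "delta_rot": [0, 0, 0], "fingers": -1},
  {"delta_pos": [0, 0, -2], "delta_rot": [0, 0, 0], "fingers": -1},
  {"delta_pos": [0, 0, 0], "delta_rot": [0, 0, 0], "fingers": -1},
])

```text
time_s: 7.45
ee_pos: [0.6576, 0.1437, 0.0999]
tcp_rot: [0.098, 0.701, 0.098, -0.7]
ft_force: [-6.5, -0.4, 12.2]
grip_width: 0.578
```

Emit:
send_rows([
  {"delta_pos": [0, 0, 2], "delta_rot": [0, 0, 0], "fingers": -1},
  {"delta_pos": [0, 0, 0], "delta_rot": [0, 0, 0], "fingers": 0.4},
  {"delta_pos": [0, 0, 0], "delta_rot": [0, 0, 0], "fingers": 1},
  {"delta_pos": [0, 0, 0], "delta_rot": [0, 0, 0], "fingers": 1},
  {"delta_pos": [0, 0, 0], "delta_rot": [0, 0, 0], "fingers": 1},
])

```text
time_s: 8.07
ee_pos: [0.6567, 0.1435, 0.0988]
tcp_rot: [-0.098, -0.7, -0.098, 0.7]
ft_force: [0.3, -0.9, -0.1]
grip_width: 1.002
```

Emit:
send_rows([
  {"delta_pos": [0, 0, 30], "delta_rot": [0, 0, 0], "fingers": 1},
  {"delta_pos": [0, 0, 50], "delta_rot": [0, 0, 0], "fingers": 1},
  {"delta_pos": [-20, -20, 50], "delta_rot": [0, 0, 0], "fingers": 1},
  {"delta_pos": [-20, -20, 10], "delta_rot": [0, 0, 0], "fingers": 1},
  {"delta_pos": [0, 0, 0], "delta_rot": [0, 0, 0], "fingers": 1},
])

```text
time_s: 8.7
ee_pos: [0.6166, 0.1027, 0.2404]
tcp_rot: [0.098, 0.701, 0.097, -0.7]
ft_force: [0.8, -0.4, -0.3]
grip_width: 0.995
```

```bash
python3 - <<'E'
from h import *
import pickle
p=optics.camera('wrist');save(p,'w4');pickle.dump(p,open('w4.pkl','wb'))
T=optics.camera('top');
o=arm.get_obs();print(o['time_s'],o['ee_pos'],o['ft_force'],o['grip_width'])
e=proj(p,[[.6576,.1436,.003],[.6576,.1436,.068]]);print(e)
b=blob(masks(p)['blue'],e[1]);print(b[0],b[1],atz(p,b[0],.068),world_shape(p,b[2],.068))
E
```

```text
8.8 [0.61668124 0.10361902 0.23841643] [-0.62823504  0.40615236  0.02535093] 0.9994310343678205
[[284.98557556 126.21885664]
 [276.18184604 131.11197077]]
[283.54933301 126.61146497] 8321 [0.66177498 0.13960511 0.068     ] (array([660.7, 139.4]), 67.3, 67.0, -74.3)
```

View pics/w4.png

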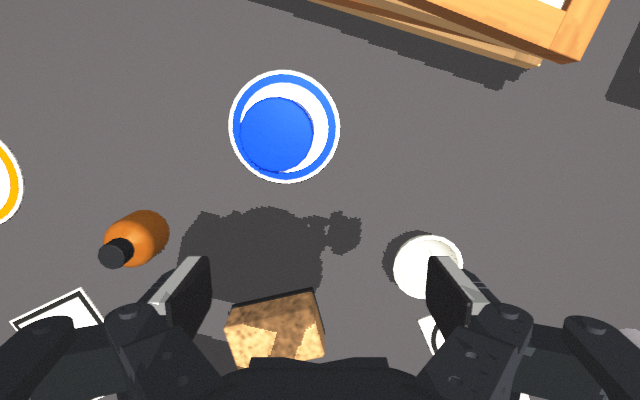

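```bash
cat >> h.py <<'E'
def lidfit(p,col,e,z=.068,lo=30,hi=60):
    g=masks(p)[col].astype(np.uint8)
    b=cv2.morphologyEx(g,cv2.MORPH_OPEN,cv2.getStructuringElement(cv2.MORPH_ELLIPSE,(25,25)))
    q=blob(b,e,40); return q[0],q[1],np.round(atz(p,q[0],z)*1000,1),world_shape(p,q[2],z)
E
python3 - <<'E'
from h import *
import pickle
p=pickle.load(open('w4.pkl','rb'))
print(matfit(p,(285,126)));print(lidfit(p,'blue',(277,133)))
cv2.imwrite('pics/c4.png',cv2.resize(p['pixels'][60:200,200:370],None,fx=4,fy=4))
E
```

```text
(array([283.71882399, 125.94465272]), (283.7121276855469, 125.9433822631836), array([655.7, 144.2]), 46.9)
(array([274.14887517, 135.31252757]), 4534, array([654.6, 144.2,  68. ]), (array([654.2, 143.9]), 51.1, 47.6, -30.9))
```

View pics/c4.png

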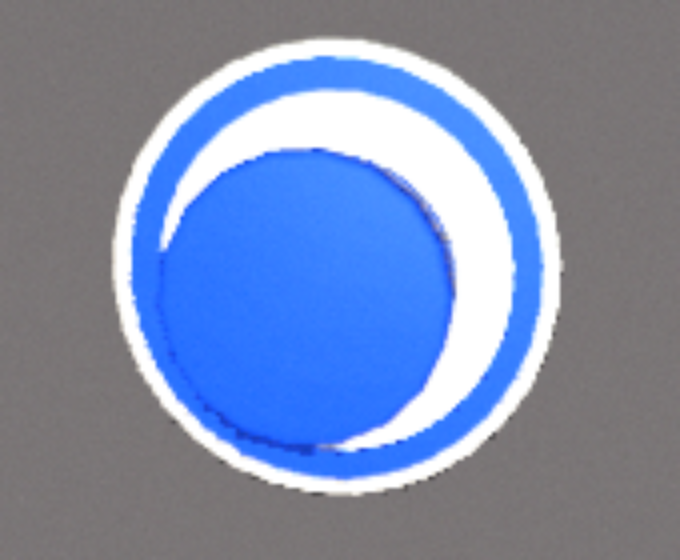

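The blue jar is down: its lid centre reads (655.3, 143) against a mat centre of (655.7, 144.2), about 1 mm off. Next is the orange jar.

Emit:
send_rows([
  {"delta_pos": [-30, -51, 0], "delta_rot": [0, 0, 0], "fingers": 1},
  {"delta_pos": [-30, -51, 0], "delta_rot": [0, 0, 0], "fingers": 1},
  {"delta_pos": [-30, -51, 0], "delta_rot": [0, 0, 0], "fingers": 1},
  {"delta_pos": [-30, -51, 0], "delta_rot": [0, 0, 0], "fingers": 1},
  {"delta_pos": [-30, -51, 0], "delta_rot": [0, 0, 0], "fingers": 1},
])

```text
time_s: 9.43
ee_pos: [0.466, -0.1525, 0.238]
tcp_rot: [-0.098, -0.7, -0.099, 0.701]
ft_force: [0.8, -1.3, -0.4]
grip_width: 1.002
```

Emit:
send_rows([
  {"delta_pos": [-30, -51, 0], "delta_rot": [0, 0, 0], "fingers": 1},
  {"delta_pos": [-30, -51, 0], "delta_rot": [0, 0, 0], "fingers": 1},
  {"delta_pos": [-30, -51, 0], "delta_rot": [0, 0, 0], "fingers": 1},
  {"delta_pos": [0, 0, 0], "delta_rot": [0, 0, 0], "fingers": 1},
])

```text
time_s: 9.93
ee_pos: [0.3755, -0.3072, 0.2383]
tcp_rot: [-0.096, -0.7, -0.096, 0.701]
ft_force: [0.8, 0.1, -0.7]
grip_width: 0.998
```

```bash
python3 - <<'E'
from h import *
import pickle
p=optics.camera('wrist');save(p,'w5');pickle.dump(p,open('w5.pkl','wb'))
o=arm.get_obs();print(o['time_s'],o['ee_pos'],o['ft_force'],o['grip_width'])
e=proj(p,[[.389,-.301,.065]])[0];print(e)
hh=cv2.cvtColor(p['pixels'],cv2.COLOR_BGR2HSV);print(hh[int(e[1]),int(e[0])])
E
```

```text
9.975 [ 0.37630213 -0.30561853  0.2380987 ] [0.58033615 0.7718606  0.06420733] 0.9993746487392174
[315.46207063 182.95994401]
[ 21 230 255]
```

View pics/w5.png

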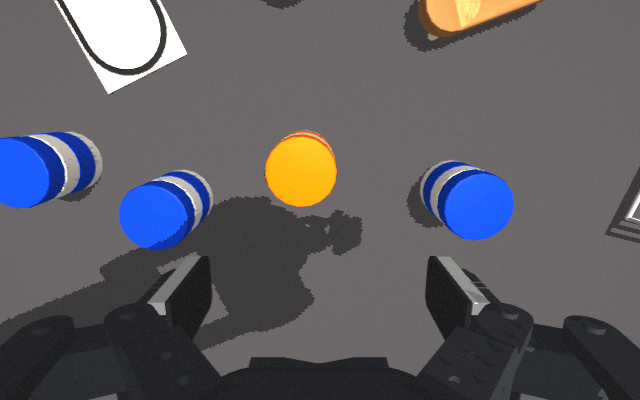

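```bash
sed -i "s/orange=(H>3)&(H<16)&(S>190)&(V>170)/orange=(H>3)\&(H<26)\&(S>190)\&(V>170)/" h.py; python3 - <<'E'
from h import *
import pickle
p=pickle.load(open('w5.pkl','rb'));T,S=pickle.load(open('ts.pkl','rb'))
print(lidfit(p,'orange',(301,171),.065));
b=blob(masks(T)['orange'],(424,248));print(b[0],b[1],atz(T,b[0],.065),world_shape(T,b[2],.065)); print(tri([(p,lidfit(p,'orange',(301,171),.065)[0]),(T,b[0])]))
for e in((155,212),(474,205)): print(lidfit(p,'blue',e,.065))
E
```

```text
(array([300.65150366, 170.4311347 ]), 3957, array([ 394.7, -288.9,   65. ]), (array([ 394.1, -289.3]), 48.8, 48.2, -30.5))
[428.02777778 249.88888889] 36 [ 0.38925358 -0.30103857  0.065     ] (array([ 389.1, -301.4]), 28.3, 15.1, -38.6)
(array([ 0.39297773, -0.29337934,  0.07967544]), [np.float64(0.006243961426797887), np.float64(0.006243961426797885)])
(array([156.0328314 , 215.17427796]), 4051, array([ 336.1, -198. ,   65. ]), (array([ 335.9, -197.6]), 54.7, 48.5, -30.6))
(array([475.45221389, 204.38833777]), 4133, array([ 404.3, -413.6,   65. ]), (array([ 404.1, -413.9]), 54.2, 48.9, 63.9))
```

Emit:
send_rows([
  {"delta_pos": [18, 15, -20], "delta_rot": [0, 0, 0], "fingers": 1},
  {"delta_pos": [0, 0, -30], "delta_rot": [0, 0, 0], "fingers": 1},
  {"delta_pos": [0, 0, 0], "delta_rot": [0, 0, 0], "fingers": 1},
])

```text
time_s: 10.35
ee_pos: [0.3946, -0.2868, 0.1861]
tcp_rot: [-0.097, -0.699, -0.101, 0.701]
ft_force: [-0.2, -0.5, -0.1]
grip_width: 1.0
```

```bash
python3 - <<'E'
from h import *
import pickle
p=optics.camera('wrist');save(p,'w6');p5=pickle.load(open('w5.pkl','rb'));T,S=pickle.load(open('ts.pkl','rb'))
e=proj(p,[[.3945,-.289,.065]])[0];f=lidfit(p,'orange',e,.065);print(e,f)
a=lidfit(p5,'orange',(301,171),.065)[0]
print(tri([(p5,a),(p,f[0]),(T,(423.7,248))]),arm.get_obs()['ee_pos'])
E
```

```text
[323.75566012 228.29892317] (array([323.86266925, 225.92421312]), 5687, array([ 395.9, -288.7,   65. ]), (array([ 394.6, -288.9]), 48.7, 48.3, 45.1))
(array([ 0.39448563, -0.28912296,  0.06196352]), [np.float64(0.0003938922134540086), np.float64(0.00039923458819777905), np.float64(0.0004122379604385981)]) [ 0.39508719 -0.287985    0.18783628]
```

Three views agree that the lid top is at (394.5, -289.1, 62 mm). I'll grip now.

Emit:
send_rows([
  {"delta_pos": [0, 0, -45], "delta_rot": [0, 0, 0], "fingers": 1},
  {"delta_pos": [0, 0, -45], "delta_rot": [0, 0, 0], "fingers": 1},
  {"delta_pos": [0, 0, -3], "delta_rot": [0, 0, 0], "fingers": 1},
  {"delta_pos": [0, 0, 0], "delta_rot": [0, 0, 0], "fingers": 1},
  {"delta_pos": [0, 0, 0], "delta_rot": [0, 0, 0], "fingers": -1},
])

```text
time_s: 11.02
ee_pos: [0.396, -0.2907, 0.0983]
tcp_rot: [0.099, 0.701, 0.097, -0.699]
ft_force: [0.3, 0.2, 0.2]
grip_width: 0.817
```

Emit:
send_rows([
  {"delta_pos": [0, 0, 0], "delta_rot": [0, 0, 0], "fingers": -1},
  {"delta_pos": [0, 0, 0], "delta_rot": [0, 0, 0], "fingers": -1},
  {"delta_pos": [0, 0, 0], "delta_rot": [0, 0, 0], "fingers": -1},
  {"delta_pos": [0, 0, 0], "delta_rot": [0, 0, 0], "fingers": -1},
  {"delta_pos": [0, 0, 0], "delta_rot": [0, 0, 0], "fingers": -1},
])

```text
time_s: 11.65
ee_pos: [0.3955, -0.2902, 0.0976]
tcp_rot: [0.099, 0.701, 0.097, -0.7]
ft_force: [-1.4, 1.9, 7.3]
grip_width: 0.577
```

Emit:
send_rows([
  {"delta_pos": [0, 0, 30], "delta_rot": [0, 0, 0], "fingers": -1},
  {"delta_pos": [0, 0, 50], "delta_rot": [0, 0, 0], "fingers": -1},
  {"delta_pos": [4, 30, 45], "delta_rot": [0, 0, 0], "fingers": -1},
  {"delta_pos": [8, 55, 0], "delta_rot": [0, 0, 0], "fingers": -1},
  {"delta_pos": [8, 55, 0], "delta_rot": [0, 0, 0], "fingers": -1},
])

```text
time_s: 12.28
ee_pos: [0.415, -0.1484, 0.2222]
tcp_rot: [0.098, 0.701, 0.097, -0.7]
ft_force: [0.1, 0.2, -1.2]
grip_width: 0.58
```

Emit:
send_rows([
  {"delta_pos": [8, 55, 0], "delta_rot": [0, 0, 0], "fingers": -1},
  {"delta_pos": [8, 55, 0], "delta_rot": [0, 0, 0], "fingers": -1},
  {"delta_pos": [8, 55, 0], "delta_rot": [0, 0, 0], "fingers": -1},
  {"delta_pos": [8, 55, 0], "delta_rot": [0, 0, 0], "fingers": -1},
  {"delta_pos": [8, 55, 0], "delta_rot": [0, 0, 0], "fingers": -1},
])

```text
time_s: 12.9
ee_pos: [0.4547, 0.1274, 0.2215]
tcp_rot: [0.098, 0.701, 0.098, -0.7]
ft_force: [0.3, -0.2, -1.2]
grip_width: 0.572
```

Emit:
send_rows([
  {"delta_pos": [8, 55, 0], "delta_rot": [0, 0, 0], "fingers": -1},
  {"delta_pos": [8, 55, 0], "delta_rot": [0, 0, 0], "fingers": -1},
  {"delta_pos": [8, 55, 0], "delta_rot": [0, 0, 0], "fingers": -1},
  {"delta_pos": [8, 55, 0], "delta_rot": [0, 0, 0], "fingers": -1},
  {"delta_pos": [0, 0, 0], "delta_rot": [0, 0, 0], "fingers": -1},
])

```text
time_s: 13.52
ee_pos: [0.4865, 0.3485, 0.2212]
tcp_rot: [0.099, 0.7, 0.1, -0.7]
ft_force: [0.1, -0.8, -0.6]
grip_width: 0.579
```

```bash
python3 - <<'E'
from h import *
import pickle
p=optics.camera('wrist');save(p,'w7');pickle.dump(p,open('w7.pkl','wb'))
o=arm.get_obs();print(o['time_s'],o['ee_pos'],o['ft_force'],o['grip_width'])
e=proj(p,[[.5418,.4003,.003]])[0];print(e);print(matfit(p,e))
E
```

```text
13.575 [0.48640024 0.34677295 0.22088829] [-0.13543642 -0.76693981 -1.58851033] 0.5769640032201278
[274.44270702 104.81537521]
(array([273.99125021, 104.30733636]), (273.9909973144531, 104.31179809570312), array([540.1, 400.2]), 46.6)
```

View pics/w7.png

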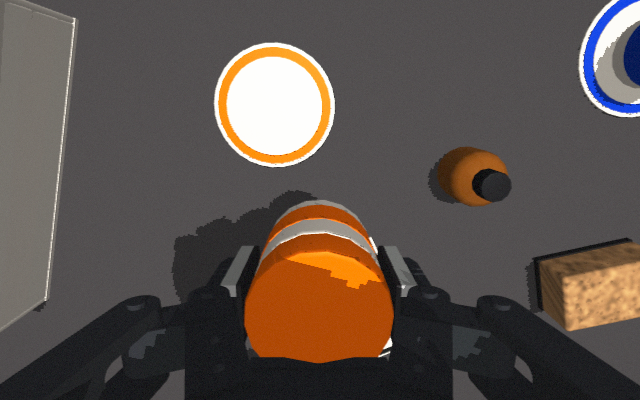

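Emit:
send_rows([
  {"delta_pos": [27, 27, 0], "delta_rot": [0, 0, 0], "fingers": -1},
  {"delta_pos": [27, 27, -25], "delta_rot": [0, 0, 0], "fingers": -1},
  {"delta_pos": [0, 0, -45], "delta_rot": [0, 0, 0], "fingers": -1},
  {"delta_pos": [0, 0, -35], "delta_rot": [0, 0, 0], "fingers": -1},
  {"delta_pos": [0, 0, -8], "delta_rot": [0, 0, 0], "fingers": -1},
])

```text
time_s: 14.2
ee_pos: [0.5392, 0.3974, 0.1049]
tcp_rot: [-0.098, -0.698, -0.097, 0.702]
ft_force: [-0.2, 0.7, -0.5]
grip_width: 0.578
```

Emit:
send_rows([
  {"delta_pos": [0, 0, -4], "delta_rot": [0, 0, 0], "fingers": -1},
  {"delta_pos": [0, 0, -3], "delta_rot": [0, 0, 0], "fingers": -1},
  {"delta_pos": [0, 0, 0], "delta_rot": [0, 0, 0], "fingers": -1},
])

```text
time_s: 14.58
ee_pos: [0.5414, 0.3997, 0.1023]
tcp_rot: [0.098, 0.701, 0.098, -0.7]
ft_force: [0.1, 0.0, -1.3]
grip_width: 0.576
```

Emit:
send_rows([
  {"delta_pos": [0, 0, -1.5], "delta_rot": [0, 0, 0], "fingers": -1},
  {"delta_pos": [0, 0, 0], "delta_rot": [0, 0, 0], "fingers": -1},
])

```text
time_s: 14.82
ee_pos: [0.5413, 0.3999, 0.1007]
tcp_rot: [0.098, 0.701, 0.098, -0.7]
ft_force: [-0.6, -0.5, 4.7]
grip_width: 0.578
```

Contact is gentle at 4.7 N. Release and rise.

Emit:
send_rows([
  {"delta_pos": [0, 0, 0.5], "delta_rot": [0, 0, 0], "fingers": 0.4},
  {"delta_pos": [0, 0, 0], "delta_rot": [0, 0, 0], "fingers": 1},
  {"delta_pos": [0, 0, 0], "delta_rot": [0, 0, 0], "fingers": 1},
  {"delta_pos": [0, 0, 0], "delta_rot": [0, 0, 0], "fingers": 1},
  {"delta_pos": [0, 0, 25], "delta_rot": [0, 0, 0], "fingers": 1},
])

```text
time_s: 15.45
ee_pos: [0.5393, 0.3987, 0.1225]
tcp_rot: [-0.098, -0.698, -0.097, 0.702]
ft_force: [0.3, 0.1, -0.6]
grip_width: 0.998
```

Emit:
send_rows([
  {"delta_pos": [0, 0, 50], "delta_rot": [0, 0, 0], "fingers": 1},
  {"delta_pos": [-20, -20, 50], "delta_rot": [0, 0, 0], "fingers": 1},
  {"delta_pos": [-20, -30, 15], "delta_rot": [0, 0, 0], "fingers": 1},
  {"delta_pos": [0, 0, 0], "delta_rot": [0, 0, 0], "fingers": 1},
])

```text
time_s: 15.95
ee_pos: [0.5005, 0.3488, 0.2417]
tcp_rot: [0.097, 0.701, 0.098, -0.699]
ft_force: [0.6, 0.1, -0.4]
grip_width: 1.001
```

```bash
python3 - <<'E'
from h import *
import pickle
p=optics.camera('wrist');save(p,'w8');pickle.dump(p,open('w8.pkl','wb'))
o=arm.get_obs();print(o['time_s'],o['ee_pos'])
e=proj(p,[[.5406,.4003,.003],[.5406,.4003,.068]]);print(e);print(matfit(p,e[0]),lidfit(p,'orange',e[1]))
c=e[0].astype(int);cv2.imwrite('pics/c8.png',cv2.resize(p['pixels'][max(c[1]-80,0):c[1]+80,max(c[0]-90,0):c[0]+90],None,fx=4,fy=4)); print(c)
E
```

```text
16.0 [0.50068579 0.34922983 0.24055499]
[[272.93520078 123.73341013]
 [260.89256176 127.91943587]]
(array([272.87447194, 122.04737477]), (272.8758850097656, 122.0479507446289), array([540.2, 400.2]), 46.5) (array([260.13530466, 128.63620072]), 4464, array([540. , 400.7,  68. ]), (array([539.4, 400. ]), 49.8, 47.9, -49.2))
[272 123]
```

View pics/c8.png

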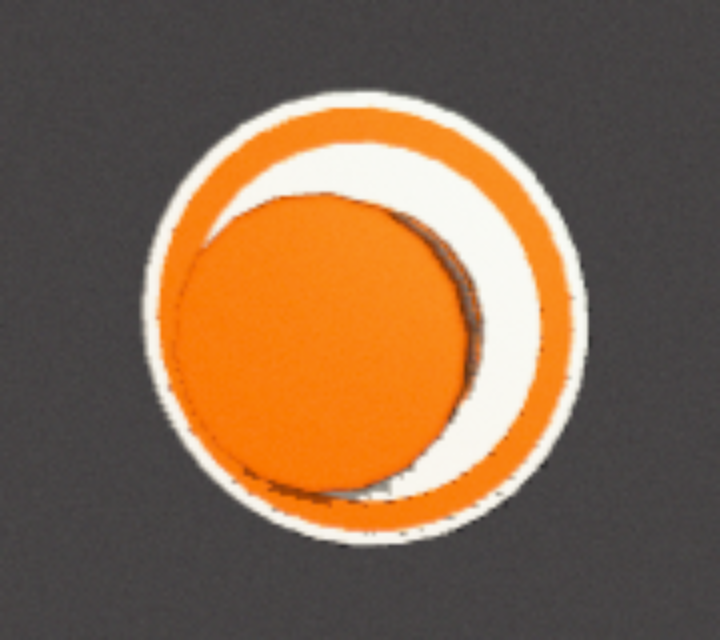

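The orange jar is centred to within about 1 mm: lid (540.0, 400.7), mat (540.2, 400.2). Next I'll look at the block mat on the way to the block.

Emit:
send_rows([
  {"delta_pos": [-45, -28, 0], "delta_rot": [0, 0, 0], "fingers": 1},
  {"delta_pos": [-45, -28, 0], "delta_rot": [0, 0, 0], "fingers": 1},
  {"delta_pos": [-40, -24, 0], "delta_rot": [0, 0, 0], "fingers": 1},
  {"delta_pos": [0, 0, 0], "delta_rot": [0, 0, 0], "fingers": 1},
])

```text
time_s: 16.5
ee_pos: [0.3683, 0.2688, 0.238]
tcp_rot: [-0.098, -0.699, -0.098, 0.701]
ft_force: [-0.2, -1.1, 0.3]
grip_width: 0.998
```

```bash
python3 - <<'E'
from h import *
import pickle
p=optics.camera('wrist');save(p,'w9');pickle.dump(p,open('w9.pkl','wb'))
o=arm.get_obs();print(o['time_s'],o['ee_pos'])
e=proj(p,[[.3905,.2867,.003],[.4787,.103,.04]]);print(e)
b=blob(masks(p)['white'],e[0],60);print(b[0],world_shape(p,b[2],.003))
b=blob(masks(p)['brown'],e[1],60);print(b and (b[0],world_shape(p,b[2],.04)))
E
```

```text
16.55 [0.37010826 0.26948257 0.23911702]
[[305.54058082 153.89442325]
 [580.18481068 112.67911425]]
[303.1646664 152.6471725] (array([388.5, 287.6]), 100.9, 71.0, 41.5)
(array([571.4080815 , 112.42342033]), (array([475.1, 111.5]), 92.7, 51.7, -60.3))
```

View pics/w9.png

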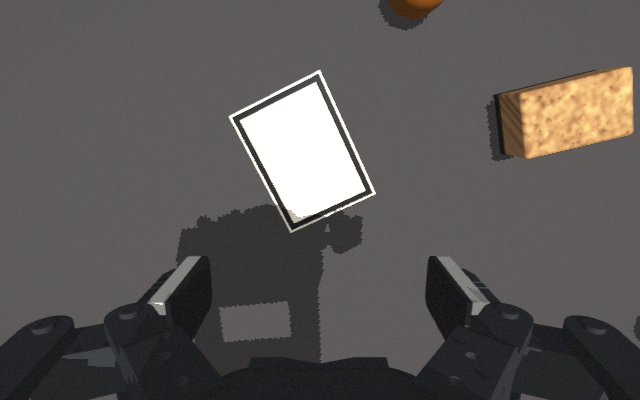

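Emit:
send_rows([
  {"delta_pos": [20, -38, 0], "delta_rot": [0, 0, 0.18], "fingers": 1},
  {"delta_pos": [20, -38, 0], "delta_rot": [0, 0, 0.18], "fingers": 1},
  {"delta_pos": [20, -38, 0], "delta_rot": [0, 0, 0.18], "fingers": 1},
  {"delta_pos": [20, -38, 0], "delta_rot": [0, 0, 0.18], "fingers": 1},
  {"delta_pos": [17, -38, 0], "delta_rot": [0, 0, 0.18], "fingers": 1},
])

```text
time_s: 17.18
ee_pos: [0.47, 0.0784, 0.2401]
tcp_rot: [0.394, 0.587, 0.394, -0.587]
ft_force: [0.2, 1.1, -0.6]
grip_width: 1.003
```

Emit:
send_rows([
  {"delta_pos": [0, 0, 0], "delta_rot": [0, 0, 0], "fingers": 1},
])

```text
time_s: 17.3
ee_pos: [0.4702, 0.0778, 0.2402]
tcp_rot: [0.392, 0.589, 0.391, -0.589]
ft_force: [0.1, 0.8, -0.1]
grip_width: 1.0
```

```bash
python3 - <<'E'
from h import *
import pickle
p=optics.camera('wrist');save(p,'w10');pickle.dump(p,open('w10.pkl','wb'))
o=arm.get_obs();print(o['time_s'],o['ee_pos'])
from scipy.spatial.transform import Rotation as Ro
q=o['tcp_rot'];M=Ro.from_quat([q[1],q[2],q[3],q[0]]).as_matrix();print(M.round(3),np.degrees(np.arctan2(M[1,1],M[0,1])))
e=proj(p,[[.4787,.103,.04]]);print(e)
b=blob(masks(p)['brown'],e[0],60);print(b and (b[0],world_shape(p,b[2],.04)))
E
```

```text
17.35 [0.46929923 0.07899283 0.23989955]
[[-0.     0.922 -0.387]
 [ 0.    -0.387 -0.922]
 [-1.    -0.    -0.   ]] -22.767691782396792
[[315.1460751  160.51146687]]
(array([313.74404946, 156.35301391]), (array([478.5, 104.4]), 79.3, 49.8, -60.9))
```

View pics/w10.png

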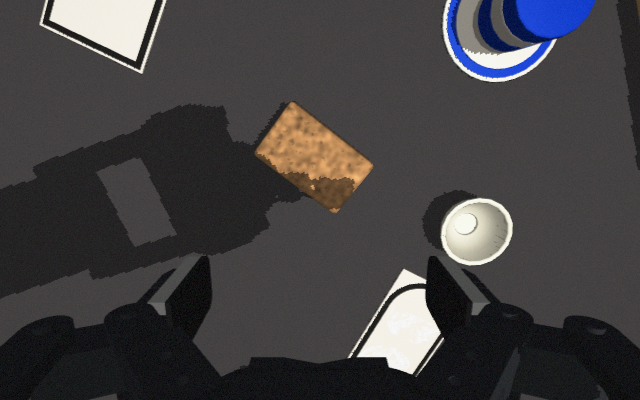

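Emit:
send_rows([
  {"delta_pos": [3, 6, -10], "delta_rot": [0, 0, 0.183], "fingers": 1},
  {"delta_pos": [3, 6, -10], "delta_rot": [0, 0, 0.182], "fingers": 1},
  {"delta_pos": [3, 6, -10], "delta_rot": [0, 0, 0.182], "fingers": 1},
  {"delta_pos": [2, 6, -10], "delta_rot": [0, 0, 0.182], "fingers": 1},
  {"delta_pos": [0, 0, -10], "delta_rot": [0, 0, 0.182], "fingers": 1},
])

```text
time_s: 17.98
ee_pos: [0.479, 0.1053, 0.1894]
tcp_rot: [0.612, 0.354, 0.613, -0.353]
ft_force: [0.3, -0.8, 0.4]
grip_width: 1.001
```

Emit:
send_rows([
  {"delta_pos": [0, 0, 0], "delta_rot": [0, 0, 0], "fingers": 1},
  {"delta_pos": [0, 0, -40], "delta_rot": [0, 0, 0], "fingers": 1},
])

```text
time_s: 18.23
ee_pos: [0.4817, 0.1045, 0.1528]
tcp_rot: [0.613, 0.358, 0.608, -0.355]
ft_force: [0.9, -0.2, -0.1]
grip_width: 1.0
```

```bash
cat >> h.py <<'E'
from scipy.spatial.transform import Rotation as Ro
def yaw(o):
    q=o['tcp_rot'];M=Ro.from_quat([q[1],q[2],q[3],q[0]]).as_matrix();return np.degrees(np.arctan2(M[1,1],M[0,1])),M[:,0].round(3)
E
python3 - <<'E'
from h import *
p=optics.camera('wrist');save(p,'w11')
o=arm.get_obs();print(o['time_s'],o['ee_pos'],yaw(o))
b=blob(masks(p)['brown'],proj(p,[[.4785,.1042,.04]])[0],60);print(b and (b[0],world_shape(p,b[2],.04)))
E
```

```text
18.275 [0.47692127 0.10427189 0.14580611] (np.float64(29.445066727131465), array([-0.005,  0.   , -1.   ]))
(array([306.42581841, 193.88721433]), (array([476.5, 105.8]), 81.9, 49.4, -60.5))
```

View pics/w11.png

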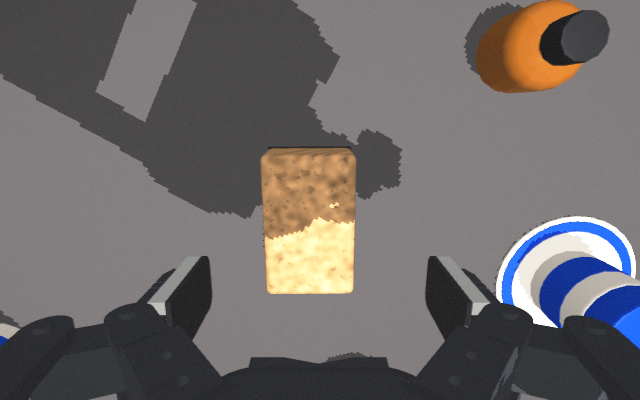

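Emit:
send_rows([
  {"delta_pos": [0, 0, -40], "delta_rot": [0, 0, 0], "fingers": 1},
  {"delta_pos": [0, 0, -28], "delta_rot": [0, 0, 0], "fingers": 1},
  {"delta_pos": [0, 0, -2], "delta_rot": [0, 0, 0], "fingers": 1},
  {"delta_pos": [0, 0, 0], "delta_rot": [0, 0, 0], "fingers": 1},
  {"delta_pos": [0, 0, 0], "delta_rot": [0, 0, 0], "fingers": -1},
])

```text
time_s: 18.9
ee_pos: [0.4799, 0.1038, 0.0815]
tcp_rot: [0.612, 0.356, 0.61, -0.355]
ft_force: [-0.4, 0.1, 0.3]
grip_width: 0.813
```

Emit:
send_rows([
  {"delta_pos": [0, 0, 0], "delta_rot": [0, 0, 0], "fingers": -1},
  {"delta_pos": [0, 0, 0], "delta_rot": [0, 0, 0], "fingers": -1},
  {"delta_pos": [0, 0, 0], "delta_rot": [0, 0, 0], "fingers": -1},
  {"delta_pos": [0, 0, 0], "delta_rot": [0, 0, 0], "fingers": -1},
  {"delta_pos": [0, 0, 0], "delta_rot": [0, 0, 0], "fingers": -1},
])

```text
time_s: 19.52
ee_pos: [0.4795, 0.1037, 0.0811]
tcp_rot: [0.612, 0.356, 0.611, -0.355]
ft_force: [-0.6, -0.1, 6.0]
grip_width: 0.58
```

Emit:
send_rows([
  {"delta_pos": [0, 0, 30], "delta_rot": [0, 0, 0], "fingers": -1},
  {"delta_pos": [0, 0, 50], "delta_rot": [0, 0, 0], "fingers": -1},
  {"delta_pos": [-10, 20, 31], "delta_rot": [0, 0, -0.17], "fingers": -1},
  {"delta_pos": [-12, 25, 0], "delta_rot": [0, 0, -0.17], "fingers": -1},
  {"delta_pos": [-12, 25, 0], "delta_rot": [0, 0, -0.17], "fingers": -1},
])

```text
time_s: 20.15
ee_pos: [0.4443, 0.1743, 0.1915]
tcp_rot: [0.5, 0.5, 0.5, -0.499]
ft_force: [0.5, 0.7, -1.3]
grip_width: 0.578
```

Emit:
send_rows([
  {"delta_pos": [-12, 25, 0], "delta_rot": [0, 0, -0.17], "fingers": -1},
  {"delta_pos": [-12, 25, 0], "delta_rot": [0, 0, -0.17], "fingers": -1},
  {"delta_pos": [-12, 23, 0], "delta_rot": [0, 0, -0.17], "fingers": -1},
  {"delta_pos": [-12, 0, 0], "delta_rot": [0, 0, -0.17], "fingers": -1},
  {"delta_pos": [-8, 0, 0], "delta_rot": [0, 0, -0.17], "fingers": -1},
])

```text
time_s: 20.78
ee_pos: [0.3878, 0.2469, 0.1907]
tcp_rot: [-0.25, -0.661, -0.25, 0.662]
ft_force: [0.4, -0.1, -2.1]
grip_width: 0.577
```

Emit:
send_rows([
  {"delta_pos": [0, 0, 0], "delta_rot": [0, 0, 0], "fingers": -1},
  {"delta_pos": [0, 0, 0], "delta_rot": [0, 0, 0], "fingers": -1},
])

```text
time_s: 21.02
ee_pos: [0.3889, 0.2466, 0.191]
tcp_rot: [0.252, 0.661, 0.252, -0.66]
ft_force: [-0.3, 0.5, -1.1]
grip_width: 0.579
```

```bash
python3 - <<'E'
from h import *
import pickle
p=optics.camera('wrist');save(p,'w12');pickle.dump(p,open('w12.pkl','wb'))
o=arm.get_obs();print(o['time_s'],o['ee_pos'],yaw(o),o['grip_width'])
e=proj(p,[[.389,.2874,.003]]);print(e)
b=blob(masks(p)['white'],e[0],60);print(b and (b[0],world_shape(p,b[2],.003)))
E
```

```text
21.075 [0.38902568 0.24657611 0.19102334] (np.float64(-48.1990732077629), array([ 0.,  0., -1.])) 0.5788678177560582
[[276.31588697 162.07348811]]
(array([270.19792616, 135.18094804]), (array([388.7, 287.9]), 99.4, 71.2, 41.7))
```

View pics/w12.png

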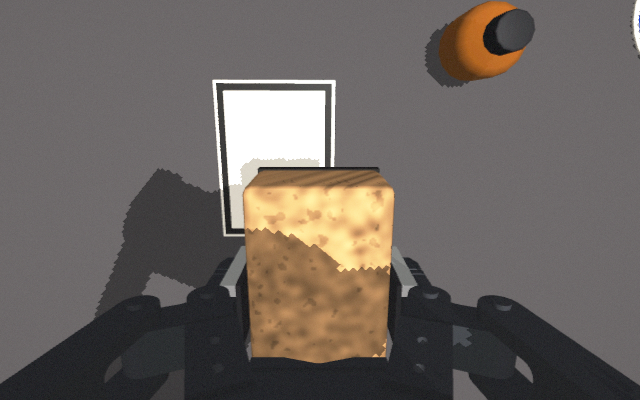

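```bash
python3 - <<'E'
from h import *
import pickle
p=pickle.load(open('w12.pkl','rb'))
d=np.array([np.cos(np.radians(41.7)),np.sin(np.radians(41.7))]);n=np.array([-d[1],d[0]])
tc=np.array([.389,.2466])
for xy,z in (((318,169.5),.112),((317.5,188),.150)):
    w=atz(p,xy,z)[:2]; print((w-tc)@d*1000-40,(w-tc)@n*1000)
E
```

```text
0.28852604470682053 0.16359355412969595
0.8263230573308391 0.27924459273578034
```

Emit:
send_rows([
  {"delta_pos": [0, 20, 0], "delta_rot": [0, 0, 0], "fingers": -1},
  {"delta_pos": [0, 20.5, -20], "delta_rot": [0, 0, 0], "fingers": -1},
  {"delta_pos": [0, 0, -45], "delta_rot": [0, 0, 0], "fingers": -1},
  {"delta_pos": [0, 0, -33], "delta_rot": [0, 0, 0], "fingers": -1},
  {"delta_pos": [0, 0, -6], "delta_rot": [0, 0, 0], "fingers": -1},
])

```text
time_s: 21.7
ee_pos: [0.3875, 0.2865, 0.0848]
tcp_rot: [-0.252, -0.659, -0.252, 0.662]
ft_force: [-0.2, -0.3, -0.9]
grip_width: 0.578
```

Emit:
send_rows([
  {"delta_pos": [0, 0, -3], "delta_rot": [0, 0, 0], "fingers": -1},
  {"delta_pos": [0, 0, -1], "delta_rot": [0, 0, 0], "fingers": -1},
  {"delta_pos": [0, 0, 0], "delta_rot": [0, 0, 0], "fingers": -1},
])

```text
time_s: 22.08
ee_pos: [0.3897, 0.2875, 0.0842]
tcp_rot: [0.252, 0.662, 0.252, -0.66]
ft_force: [0.5, -0.3, 0.8]
grip_width: 0.581
```

Contact has just begun. One small press, then release.

Emit:
send_rows([
  {"delta_pos": [0, 0, -1], "delta_rot": [0, 0, 0], "fingers": -1},
  {"delta_pos": [0, 0, 0], "delta_rot": [0, 0, 0], "fingers": -1},
])

```text
time_s: 22.32
ee_pos: [0.3898, 0.2876, 0.0841]
tcp_rot: [0.252, 0.661, 0.252, -0.66]
ft_force: [-3.3, -2.1, 11.5]
grip_width: 0.577
```

Emit:
send_rows([
  {"delta_pos": [0, 0, 0.5], "delta_rot": [0, 0, 0], "fingers": 0.4},
  {"delta_pos": [0, 0, 0], "delta_rot": [0, 0, 0], "fingers": 1},
  {"delta_pos": [0, 0, 0], "delta_rot": [0, 0, 0], "fingers": 1},
  {"delta_pos": [0, 0, 0], "delta_rot": [0, 0, 0], "fingers": 1},
  {"delta_pos": [0, 0, 25], "delta_rot": [0, 0, 0], "fingers": 1},
])

```text
time_s: 22.95
ee_pos: [0.3872, 0.2865, 0.1059]
tcp_rot: [-0.252, -0.659, -0.252, 0.663]
ft_force: [0.6, -0.0, 0.1]
grip_width: 1.0
```

Emit:
send_rows([
  {"delta_pos": [0, 0, 50], "delta_rot": [0, 0, 0], "fingers": 1},
  {"delta_pos": [0, -20, 50], "delta_rot": [0, 0, 0], "fingers": 1},
  {"delta_pos": [0, -20, 33], "delta_rot": [0, 0, 0], "fingers": 1},
  {"delta_pos": [0, 0, 0], "delta_rot": [0, 0, 0], "fingers": 1},
])

```text
time_s: 23.45
ee_pos: [0.3901, 0.247, 0.2434]
tcp_rot: [0.251, 0.663, 0.251, -0.659]
ft_force: [0.6, 1.1, -0.5]
grip_width: 1.003
```

```bash
python3 - <<'E'
from h import *
import pickle
p=optics.camera('wrist');save(p,'w13');pickle.dump(p,open('w13.pkl','wb'))
o=arm.get_obs();print(o['time_s'],o['ee_pos'],yaw(o),o['grip_width'])
e=proj(p,[[.389,.2874,.003],[.389,.2874,.043]]);print(e)
b=blob(masks(p)['brown'],e[1],60);print('block',b and (b[0],world_shape(p,b[2],.043)))
b=blob(p['pixels'].max(2)>165,e[0],60);print('mat',b and (b[0],world_shape(p,b[2],.003)))
E
```

```text
23.5 [0.38913371 0.24704735 0.24132789] (np.float64(-48.34045622708586), array([ 0.002,  0.001, -1.   ])) 0.9979849703287168
[[281.86971518 156.07295722]
 [276.79393258 162.74415988]]
block (array([275.23435419, 166.35419441]), (array([391.7, 288.8]), 77.3, 49.0, 41.5))
mat (array([281.08676813, 152.49291904]), (array([388.7, 288.1]), 99.6, 71.0, 41.5))
```

View pics/w13.png

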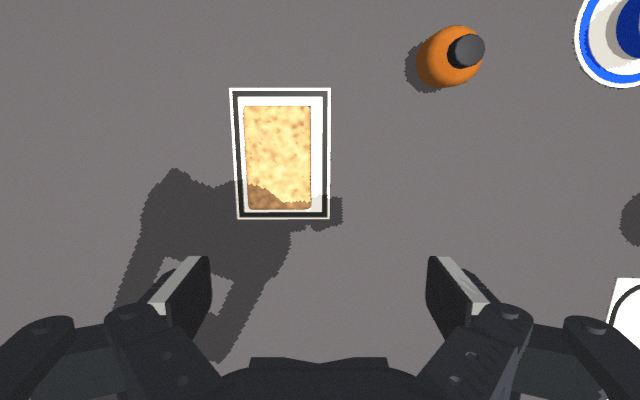

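```bash
python3 - <<'E'
from h import *
import pickle
p=pickle.load(open('w13.pkl','rb'))
im=p['pixels'].copy()
d=np.array([np.cos(np.radians(41.5)),np.sin(np.radians(41.5))]);n=np.array([-d[1],d[0]])
def quad(c,a,b,z,col):
    pts=[np.r_[np.array(c)+s*a*d+t*b*n,z] for s,t in((1,1),(1,-1),(-1,-1),(-1,1))]
    q=proj(p,pts); cv2.polylines(im2,[np.round((q-[210,70])*5*8).astype(int).reshape(-1,1,2)],True,col,1,shift=3)
im2=cv2.resize(im[70:230,210:350],None,fx=5,fy=5,interpolation=cv2.INTER_CUBIC)[:790]
quad((.3887,.2881),.04,.025,.043,(255,0,0)); quad((.3887,.2881),.05,.035,.003,(0,0,255)); quad((.3887,.2881),.057,.042,.003,(0,255,0))
cv2.imwrite('pics/c13.png',cv2.resize(im2,None,fx=.75,fy=.75))
E
```

```text
(no output)
```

View pics/c13.png

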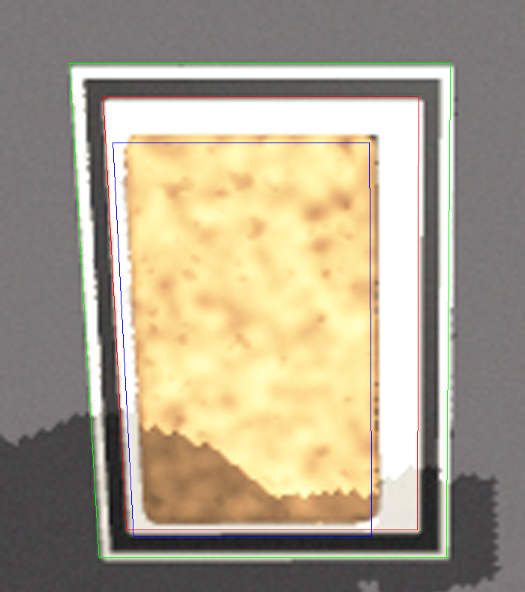

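Emit:
send_rows([
  {"delta_pos": [15, -54, 0], "delta_rot": [0, 0, 0.123], "fingers": 1},
  {"delta_pos": [15, -54, 0], "delta_rot": [0, 0, 0.123], "fingers": 1},
  {"delta_pos": [15, -54, 0], "delta_rot": [0, 0, 0.123], "fingers": 1},
  {"delta_pos": [15, -54, 0], "delta_rot": [0, 0, 0.123], "fingers": 1},
  {"delta_pos": [15, -54, 0], "delta_rot": [0, 0, 0.123], "fingers": 1},
])

```text
time_s: 24.12
ee_pos: [0.4632, -0.024, 0.2385]
tcp_rot: [-0.44, -0.552, -0.442, 0.553]
ft_force: [0.9, 0.9, 1.6]
grip_width: 1.002
```

Emit:
send_rows([
  {"delta_pos": [15, -54, 0], "delta_rot": [0, 0, 0.123], "fingers": 1},
  {"delta_pos": [15, -54, 0], "delta_rot": [0, 0, 0.123], "fingers": 1},
  {"delta_pos": [15, -54, 0], "delta_rot": [0, 0, 0.123], "fingers": 1},
  {"delta_pos": [15, -54, 0], "delta_rot": [0, 0, 0.123], "fingers": 1},
  {"delta_pos": [15, -54, 0], "delta_rot": [0, 0, 0.123], "fingers": 1},
])

```text
time_s: 24.75
ee_pos: [0.5387, -0.2937, 0.2376]
tcp_rot: [0.586, 0.393, 0.589, -0.393]
ft_force: [1.3, -0.3, -0.7]
grip_width: 0.998
```

Emit:
send_rows([
  {"delta_pos": [15, -54, 0], "delta_rot": [0, 0, 0.123], "fingers": 1},
  {"delta_pos": [13, -58, 0], "delta_rot": [0, 0, 0.122], "fingers": 1},
  {"delta_pos": [0, 0, 0], "delta_rot": [0, 0, 0], "fingers": 1},
  {"delta_pos": [0, 0, 0], "delta_rot": [0, 0, 0], "fingers": 1},
])

```text
time_s: 25.25
ee_pos: [0.5664, -0.4038, 0.2378]
tcp_rot: [0.629, 0.32, 0.632, -0.319]
ft_force: [0.3, 0.0, 0.6]
grip_width: 1.002
```

```bash
python3 - <<'E'
from h import *
import pickle
p=optics.camera('wrist');save(p,'w14');pickle.dump(p,open('w14.pkl','wb'))
T=optics.camera('top');pickle.dump(T,open('t2.pkl','wb'));
o=arm.get_obs();print(o['time_s'],o['ee_pos'],yaw(o),o['grip_width'])
e=proj(p,[[.5522,-.3868,.038]]);print(e)
b=blob(masks(p)['brown'],e[0],60);print('brush',b and (b[0],world_shape(p,b[2],.038)))
b=blob(masks(T)['brown'],proj(T,[[.389,.288,.043]])[0],20);print('block',b and (b[0],atz(T,b[0],.043),world_shape(T,b[2],.043)))
cv2.imwrite('pics/t2c.png',cv2.resize(T['pixels'][110:300,140:400],None,fx=3,fy=3,interpolation=cv2.INTER_CUBIC))
E
```

```text
25.35 [ 0.56666952 -0.40313892  0.23916772] (np.float64(36.29152106943423), array([-0.001,  0.002, -1.   ])) 0.9999146798660501
[[315.57549801 166.66055288]]
brush (array([313.95496271, 162.64429145]), (array([ 551.2, -387.5]), 108.5, 40.3, -54.4))
block (array([219.9188641 , 244.89046653]), array([0.39297812, 0.28649388, 0.043     ]), (array([393.3, 286.6]), 82.2, 48.5, 41.7))
```

View pics/w14.png

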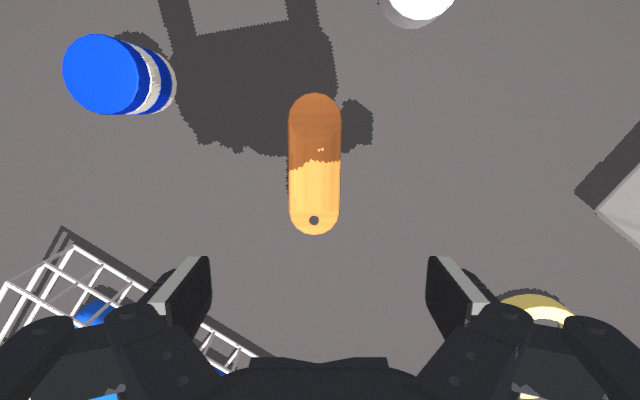

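View pics/t2c.png

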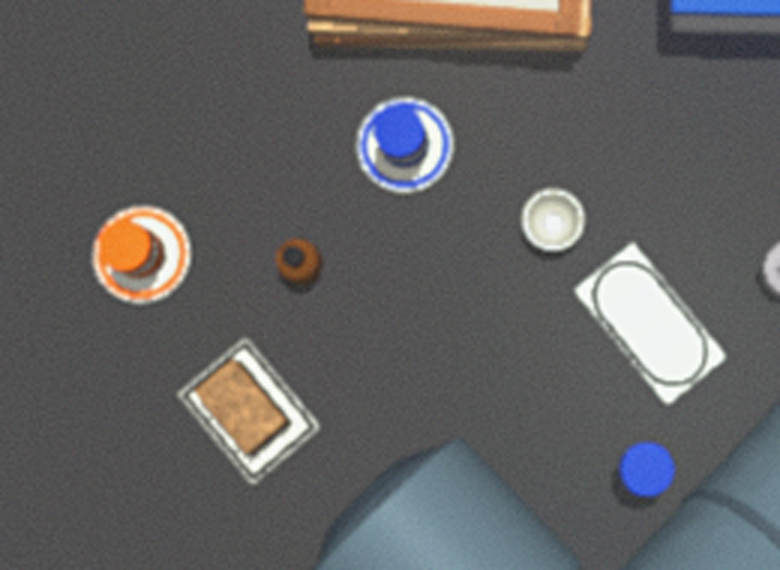

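Emit:
send_rows([
  {"delta_pos": [-15, 17.5, -40], "delta_rot": [0, 0, -0.01], "fingers": 1},
  {"delta_pos": [0, 0, -40], "delta_rot": [0, 0, 0], "fingers": 1},
  {"delta_pos": [0, 0, 0], "delta_rot": [0, 0, 0], "fingers": 1},
  {"delta_pos": [0, 0, 0], "delta_rot": [0, 0, 0], "fingers": 1},
])

```text
time_s: 25.85
ee_pos: [0.5525, -0.3873, 0.1623]
tcp_rot: [0.63, 0.322, 0.628, -0.323]
ft_force: [0.5, -0.2, -0.2]
grip_width: 1.001
```

```bash
python3 - <<'E'
from h import *
import pickle
p=optics.camera('wrist');save(p,'w15');p0=pickle.load(open('w14.pkl','rb'));T,S=pickle.load(open('ts.pkl','rb'));T2=pickle.load(open('t2.pkl','rb'))
o=arm.get_obs();print(o['time_s'],o['ee_pos'],yaw(o),o['grip_width'])
e=proj(p,[[.5517,-.387,.038]]);
b=blob(masks(p)['brown'],e[0],60);print('brush',e,b and (b[0],world_shape(p,b[2],.038)))
a=blob(masks(p0)['brown'],(314,163),60)
print(tri([(p0,a[0]),(p,b[0]),(T,(455.3,194.3))]))
for c,m,l in (('blue',(.6576,.1436),0),('orange',(.5418,.4003),0)):
    e=proj(T2,[[*m,.068]])[0]; q=blob(cv2.morphologyEx(masks(T2)[c].astype(np.uint8),cv2.MORPH_OPEN,np.ones((7,7),np.uint8)),e,15);print(c,e,q and (q[0],q[1],atz(T2,q[0],.068)))
E
```

```text
25.9 [ 0.552815   -0.38781634  0.16304552] (np.float64(35.68495618748452), array([ 0.003, -0.003, -1.   ])) 1.003839556542768
brush [[316.346621   223.10638979]] (array([314.86164372, 215.46583326]), (array([ 550.8, -387.2]), 109.8, 39.9, -54.6))
(array([ 0.54973577, -0.38477592,  0.03986207]), [np.float64(0.0004748373875605275), np.float64(0.002150699697773907), np.float64(0.002507432533655672)])
blue [272.28429961 152.74945019] (array([272.4893617 , 153.11170213]), 188, array([0.65655418, 0.14297958, 0.068     ]))
orange [180.27071082 191.04667619] (array([181.01098901, 191.96153846]), 182, array([0.5392254 , 0.39806315, 0.068     ]))
```

View pics/w15.png

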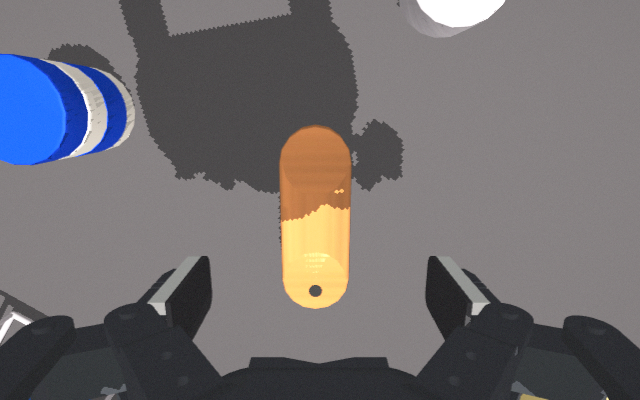

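Emit:
send_rows([
  {"delta_pos": [-1, 0, -40], "delta_rot": [0, 0, 0], "fingers": 1},
  {"delta_pos": [0, 0, -38], "delta_rot": [0, 0, 0], "fingers": 1},
  {"delta_pos": [0, 0, -4.5], "delta_rot": [0, 0, 0], "fingers": 1},
  {"delta_pos": [0, 0, 0], "delta_rot": [0, 0, 0], "fingers": 1},
  {"delta_pos": [0, 0, 0], "delta_rot": [0, 0, 0], "fingers": -1},
])

```text
time_s: 26.52
ee_pos: [0.5519, -0.3885, 0.0807]
tcp_rot: [0.631, 0.322, 0.628, -0.323]
ft_force: [0.3, 0.6, 0.2]
grip_width: 0.811
```

Emit:
send_rows([
  {"delta_pos": [0, 0, 0], "delta_rot": [0, 0, 0], "fingers": -1},
  {"delta_pos": [0, 0, 0], "delta_rot": [0, 0, 0], "fingers": -1},
  {"delta_pos": [0, 0, 0], "delta_rot": [0, 0, 0], "fingers": -1},
  {"delta_pos": [0, 0, 0], "delta_rot": [0, 0, 0], "fingers": -1},
  {"delta_pos": [0, 0, 0], "delta_rot": [0, 0, 0], "fingers": -1},
])

```text
time_s: 27.15
ee_pos: [0.5513, -0.3879, 0.0793]
tcp_rot: [0.63, 0.323, 0.628, -0.323]
ft_force: [-1.2, 0.0, 6.7]
grip_width: 0.461
```

Emit:
send_rows([
  {"delta_pos": [0, 0, 0], "delta_rot": [0, 0, 0], "fingers": -1},
])

```text
time_s: 27.28
ee_pos: [0.5512, -0.3879, 0.0792]
tcp_rot: [0.63, 0.323, 0.628, -0.323]
ft_force: [-1.1, 1.1, 5.7]
grip_width: 0.464
```

Emit:
send_rows([
  {"delta_pos": [0, 0, 30], "delta_rot": [0, 0, 0], "fingers": -1},
  {"delta_pos": [0, 0, 50], "delta_rot": [0, 0, 0], "fingers": -1},
  {"delta_pos": [-8, 20, 43], "delta_rot": [0, 0, -0.15], "fingers": -1},
  {"delta_pos": [-12, 30, 0], "delta_rot": [0, 0, -0.15], "fingers": -1},
  {"delta_pos": [-12, 30, 0], "delta_rot": [0, 0, -0.15], "fingers": -1},
])

```text
time_s: 27.9
ee_pos: [0.5182, -0.3064, 0.201]
tcp_rot: [0.54, 0.457, 0.54, -0.457]
ft_force: [-0.8, 0.3, -1.2]
grip_width: 0.466
```

Emit:
send_rows([
  {"delta_pos": [-12, 30, 0], "delta_rot": [0, 0, -0.15], "fingers": -1},
  {"delta_pos": [-12, 30, 0], "delta_rot": [0, 0, -0.15], "fingers": -1},
  {"delta_pos": [-12, 30, 0], "delta_rot": [0, 0, -0.15], "fingers": -1},
  {"delta_pos": [-12, 30, 0], "delta_rot": [0, 0, -0.15], "fingers": -1},
  {"delta_pos": [-12, 30, 0], "delta_rot": [0, 0, -0.15], "fingers": -1},
])

```text
time_s: 28.52
ee_pos: [0.4578, -0.1561, 0.2003]
tcp_rot: [-0.335, -0.622, -0.336, 0.623]
ft_force: [0.1, 1.7, -1.7]
grip_width: 0.466
```

Emit:
send_rows([
  {"delta_pos": [-10, 22, 0], "delta_rot": [0, 0, -0.15], "fingers": -1},
  {"delta_pos": [-4, 0, 0], "delta_rot": [0, 0, -0.146], "fingers": -1},
  {"delta_pos": [0, 0, 0], "delta_rot": [0, 0, 0], "fingers": -1},
  {"delta_pos": [0, 0, 0], "delta_rot": [0, 0, 0], "fingers": -1},
])

```text
time_s: 29.02
ee_pos: [0.4447, -0.1355, 0.2008]
tcp_rot: [-0.242, -0.664, -0.242, 0.664]
ft_force: [0.3, -0.4, -1.7]
grip_width: 0.466
```

```bash
python3 - <<'E'
from h import *
import pickle
p=optics.camera('wrist');save(p,'w16');pickle.dump(p,open('w16.pkl','wb'))
o=arm.get_obs();print(o['time_s'],o['ee_pos'],yaw(o),o['grip_width'])
e=proj(p,[[.483,-.103,.003]]);print(e)
E
```

```text
29.075 [ 0.44477148 -0.13553735  0.20078942] (np.float64(-49.98961959868906), array([-0.,  0., -1.])) 0.4617378564776284
[[317.98499299 128.85188806]]
```

View pics/w16.png

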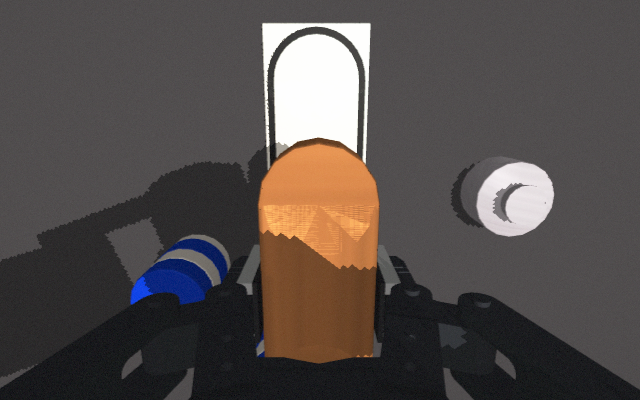

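```bash
python3 - <<'E'
from h import *
import pickle
p=pickle.load(open('w16.pkl','rb'))
im=p['pixels']; cv2.imwrite('pics/c16.png',cv2.resize(im[10:190,230:410],None,fx=4,fy=4,interpolation=cv2.INTER_CUBIC)[:600])
A,B=[atz(p,q,.003)[:2]*1000 for q in((262.5,22.8),(370.5,22.8))]
C,D=[atz(p,q,.003)[:2]*1000 for q in((268.5,160),(366,160))]
print(A,B,np.linalg.norm(B-A)); u=(A-B)/np.linalg.norm(A-B); print('ang',np.degrees(np.arctan2(u[1],u[0]))-90,np.degrees(np.arctan2(*(A-C)[::-1])),np.degrees(np.arctan2(*(B-D)[::-1])))
th=np.radians(40.2);d=np.array([np.cos(th),np.sin(th)])
print('mat',(A+B)/2-72*d)
p1=pickle.load(open('w1.pkl','rb'))
W=np.array([atz(p1,q,.003)[:2]*1000 for q in((151,197),(217,168),(280,288),(217,314))]);print(W.mean(0),np.degrees(np.arctan2(*(W[1]-W[2])[::-1])),np.linalg.norm(W[1]-W[2]))
t=atz(p,(318,138.5),.157)[:2]*1000; print('brush tip-55-tcp',t-55*d-np.array([444.8,-135.5]))
E
```

```text
[513.15684576 -28.35663627] [560.47829689 -84.89325127] 73.72725800804098
ang 39.92951341958661 40.386899853912695 40.03768862076815
mat [ 481.82425727 -103.09789729]
[ 481.99153065 -102.45327177] 39.93326118155268 141.81214777670837
brush tip-55-tcp [0.92769565 0.64436834]
```

View pics/c16.png

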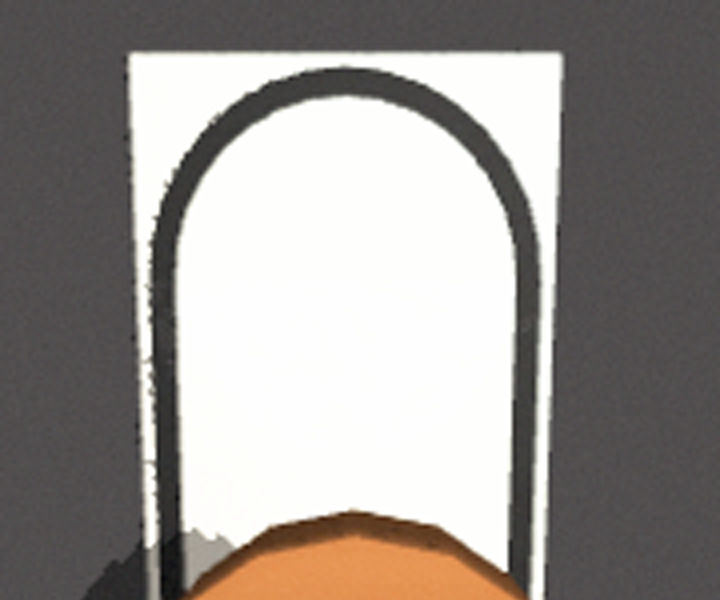

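Emit:
send_rows([
  {"delta_pos": [18, 16, 0], "delta_rot": [0, 0, 0], "fingers": -1},
  {"delta_pos": [18, 16, -20], "delta_rot": [0, 0, 0], "fingers": -1},
  {"delta_pos": [0, 0, -45], "delta_rot": [0, 0, 0], "fingers": -1},
  {"delta_pos": [0, 0, -40], "delta_rot": [0, 0, 0], "fingers": -1},
  {"delta_pos": [0, 0, -8], "delta_rot": [0, 0, 0], "fingers": -1},
])

```text
time_s: 29.7
ee_pos: [0.479, -0.1027, 0.0852]
tcp_rot: [-0.24, -0.663, -0.243, 0.666]
ft_force: [-0.5, 0.3, -0.9]
grip_width: 0.462
```

Emit:
send_rows([
  {"delta_pos": [0, 0, -4], "delta_rot": [0, 0, 0], "fingers": -1},
  {"delta_pos": [0, 0, -2], "delta_rot": [0, 0, 0], "fingers": -1},
  {"delta_pos": [0, 0, 0], "delta_rot": [0, 0, 0], "fingers": -1},
])

```text
time_s: 30.08
ee_pos: [0.4815, -0.1037, 0.0831]
tcp_rot: [0.242, 0.665, 0.241, -0.664]
ft_force: [1.3, -0.3, -0.5]
grip_width: 0.467
```

Emit:
send_rows([
  {"delta_pos": [0, 0, -1], "delta_rot": [0, 0, 0], "fingers": -1},
  {"delta_pos": [0, 0, 0], "delta_rot": [0, 0, 0], "fingers": -1},
])

```text
time_s: 30.32
ee_pos: [0.4815, -0.1037, 0.0822]
tcp_rot: [0.242, 0.665, 0.241, -0.664]
ft_force: [-1.5, 1.0, 5.3]
grip_width: 0.46
```

Emit:
send_rows([
  {"delta_pos": [0, 0, 0.5], "delta_rot": [0, 0, 0], "fingers": 0.2},
  {"delta_pos": [0, 0, 0], "delta_rot": [0, 0, 0], "fingers": 1},
  {"delta_pos": [0, 0, 0], "delta_rot": [0, 0, 0], "fingers": 1},
  {"delta_pos": [0, 0, 0], "delta_rot": [0, 0, 0], "fingers": 1},
  {"delta_pos": [0, 0, 25], "delta_rot": [0, 0, 0], "fingers": 1},
])

```text
time_s: 30.95
ee_pos: [0.4792, -0.1027, 0.1049]
tcp_rot: [-0.24, -0.663, -0.243, 0.666]
ft_force: [-0.2, -0.1, 0.8]
grip_width: 0.996
```

Emit:
send_rows([
  {"delta_pos": [0, 0, 50], "delta_rot": [0, 0, 0], "fingers": 1},
  {"delta_pos": [-15, -20, 50], "delta_rot": [0, 0, 0], "fingers": 1},
  {"delta_pos": [-15, -20, 33], "delta_rot": [0, 0, 0], "fingers": 1},
  {"delta_pos": [0, 0, 0], "delta_rot": [0, 0, 0], "fingers": 1},
  {"delta_pos": [0, 0, 0], "delta_rot": [0, 0, 0], "fingers": 1},
])

```text
time_s: 31.58
ee_pos: [0.4503, -0.1429, 0.2384]
tcp_rot: [-0.241, -0.664, -0.242, 0.665]
ft_force: [0.6, -0.4, -0.9]
grip_width: 1.0
```

```bash
python3 - <<'E'
from h import *
import pickle
p=optics.camera('wrist');save(p,'w17');pickle.dump(p,open('w17.pkl','wb'))
T=optics.camera('top');pickle.dump(T,open('t3.pkl','wb'))
o=arm.get_obs();print(o['time_s'],o['ee_pos'],yaw(o),o['grip_width'])
e=proj(p,[[.482,-.103,.003],[.482,-.103,.041]]);print(e)
b=blob(masks(p)['brown'],e[1],60);print('brush',b and (b[0],world_shape(p,b[2],.041)))
b=blob(p['pixels'].max(2)>165,e[0],60);print('mat',b and (b[0],world_shape(p,b[2],.003)))
b=blob(masks(T)['brown'],proj(T,[[.482,-.103,.041]])[0],20);print('top brush',b and (b[0],world_shape(T,b[2],.041)))
cv2.imwrite('pics/t3c.png',cv2.resize(T['pixels'][110:300,140:400],None,fx=3,fy=3,interpolation=cv2.INTER_CUBIC))
E
```

```text
31.675 [ 0.45016258 -0.14252606  0.23766367] (np.float64(-50.03110473254386), array([-0.003,  0.002, -1.   ])) 1.0001006421415943
[[306.43638777 126.45140896]
 [304.66882943 129.19761565]]
brush (array([304.79317783, 125.18430632]), (array([ 481.9, -103.2]), 108.4, 39.2, 39.8))
mat (array([305.29890528, 121.12784388]), (array([ 481.7, -102. ]), 129.7, 61.1, 39.7))
top brush (array([361.68085106, 223.36170213]), (array([ 462. , -115.5]), 28.4, 14.6, -39.0))
```

View pics/w17.png

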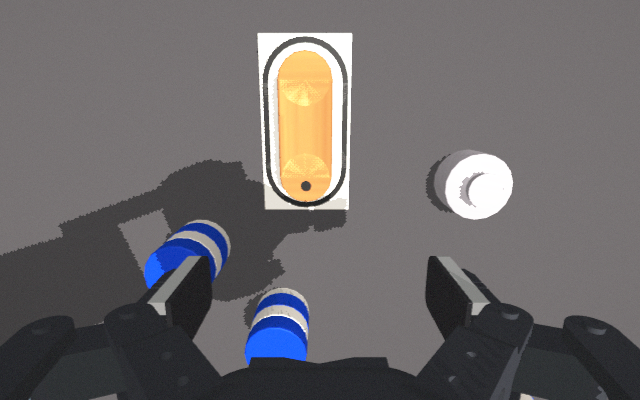

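View pics/t3c.png

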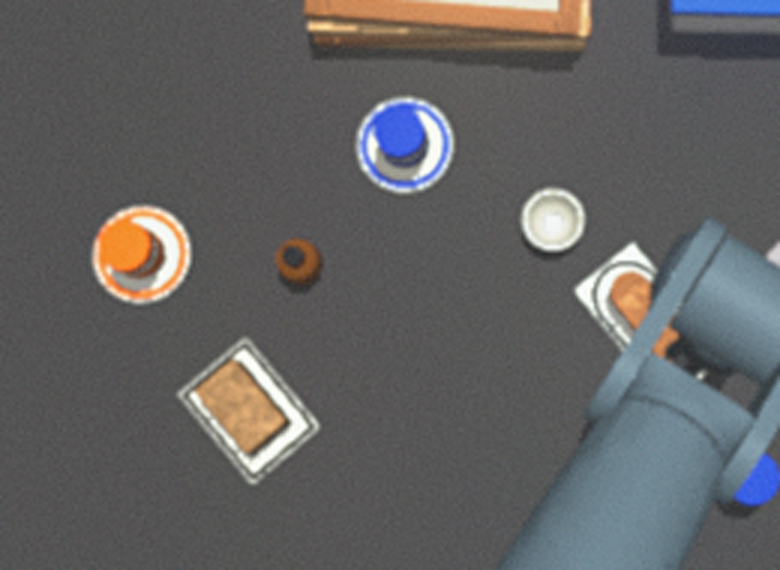

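The brush reads (481.9, -103.2) at 39.8° against its mat at (481.7, -102.0) and 39.7°. I'll back the arm off and do a last check that includes the bystanders.

Emit:
send_rows([
  {"delta_pos": [-10, -50, 10], "delta_rot": [0, 0, 0], "fingers": 1},
  {"delta_pos": [-10, -50, 10], "delta_rot": [0, 0, 0], "fingers": 1},
  {"delta_pos": [-10, -50, 10], "delta_rot": [0, 0, 0], "fingers": 1},
  {"delta_pos": [-10, -50, 0], "delta_rot": [0, 0, 0], "fingers": 1},
  {"delta_pos": [0, 0, 0], "delta_rot": [0, 0, 0], "fingers": 1},
])

```text
time_s: 32.3
ee_pos: [0.41, -0.3454, 0.268]
tcp_rot: [-0.24, -0.665, -0.241, 0.665]
ft_force: [0.1, 0.2, -0.4]
grip_width: 1.001
```

```bash
python3 - <<'E'
from h import *
import pickle
T0,S0=pickle.load(open('ts.pkl','rb'));T=optics.camera('top');S=optics.camera('side');save(S,'s9')
for n,P in(('before',T0),('after',T)):
    m=masks(P);b=blob(m['white'],(324,183),15);g=P['pixels'].astype(int)
    print(n,'dish',b[0],b[1])
    for k,r in (('dish',(309,168,30,30)),('ink',(228,182,26,26))): pass
for k,(x,y,w,h) in dict(dish=(308,168,32,32),ink=(226,182,30,30)).items():
    print(k,'mean abs diff',np.abs(T['pixels'][y:y+h,x:x+w].astype(int)-T0['pixels'][y:y+h,x:x+w]).mean())
for k,(x,y,w,h) in dict(dish=(286,212,28,26),ink=(284,270,22,34)).items():
    print(k,'side diff',np.abs(S['pixels'][y:y+h,x:x+w].astype(int)-S0['pixels'][y:y+h,x:x+w]).mean())
b=blob(masks(T)['brown'],proj(T,[[.482,-.103,.041]])[0],20);print('top brush',b and (b[0],world_shape(T,b[2],.041)))
o=arm.get_obs();print(o['time_s'],o['ft_force'])
E
```

```text
before dish [324.         182.69916435] 359
after dish [324.         182.69916435] 359
dish mean abs diff 3.4710286458333335
ink mean abs diff 3.582222222222222
dish side diff 5.65934065934066
ink side diff 5.914884135472371
top brush (array([357.14790287, 216.50110375]), (array([ 482.1, -102.7]), 104.3, 38.2, 40.1))
32.4 [ 1.10353506  0.8461606  -0.62829431]
```

View pics/s9.png

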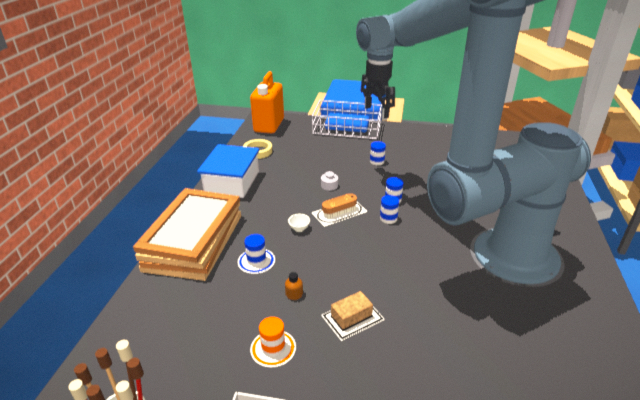

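The side view shows all four things on their mats: blue jar (255,251), orange jar (272,336), block (352,311) and brush (340,207). The dish at (300,224) and the ink bottle at (294,287) have not moved, and the arm is clear. Handing in.

```bash
python3 -c "
from bench import arm
print(arm.job_done())"
```

```text
the job is handed in; nothing more can be done
None
```

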